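# Lock a roller in its cradle with a wedge

## Task

Lift the pale aluminium roller out of its grey rest and set it down on the two rails of the wedge cradle, lengthways across them and up against the two yellow sprung stops, without dropping it or setting it rolling. Then put the orange wedge, thin end down, into the gap between the middle of the roller and the blue fence and press it all the way down, until its thin end is on the plywood base; the stops give way a little and the wedge stays jammed, holding the roller tight.

Things in the scene. Friction and masses are not known exactly. Their poses are not given: they have to be found in the camera images.
- cradle: Fixed cradle; origin on the bench. Plywood base x -86..94, y -62..62, 10 thick. Rails along x at y=-40, +40, top z=40 mm. Blue fence at x=-33 (face at z=62.5; leans 1:10, further from the stops higher up), y -30..30, to z=82; yellow stop posts at y=-40, +40 (28 wide, to z=72), face x=40. Roller touching the stops unsprung: centre at x=17.5, z=62.5; gap to fence 28 mm.
- rest: Fixed grey rest, 76 (x) x 100 x 43 mm; two V blocks at y=-36 and +36 mm carry the roller along its y axis, free between them. Origin: centre of the underside.
- stop_bar (a joint): Slide of the two yellow stops, joined by one bar, in metres: 0 = at rest, grows as the roller is pressed away from the fence, range 0 to 0.010. Spring 2500 N/m, no preload. With the wedge fully down it reads about 0.0045.
- roller_center (a point): Centre of the loose aluminium roller, 45 mm in diameter, 120 mm long with a thin black band near each end, plus 16 mm steel stub ends 10 mm long; about 0.45 kg. Its axis is y. Lies 52 mm above the bench in the rest. It rolls freely on the level rails.
- wedge_head (a point): Centre of the black head, 36 (x) x 44 x 36 high, of the loose orange wedge, which stands on its foot 88 mm below; z up. Orange body 70 high, 44 wide, tapers evenly on both x faces from 36 to 22 mm at the foot. In the cradle it binds with the foot 33 mm above the bench (head at cradle x=-19), and is home with the foot on the base at 10 mm (x=-17): takes 10 to 18 N, then holds by friction.

How it is judged (in metres and radians):
On the way:
1. the roller lies on both rails of the cradle, released and at rest, between stops and fence (z of roller_center in the frame of cradle between 0.058 and 0.0675 m and x of roller_center in the frame of cradle between -0.015 and 0.022 m and y of roller_center in the frame of cradle between -0.015 and 0.015 m and contact force between the fingers and roller below 0.1 N and linear speed of roller below 0.03 m/s), for 0.2 s.
At the end, for the whole second after the job is handed in: Roller on both rails, centred within 15 mm and parallel to the stops within 0.05 rad, pressing the stops back at least 3.5 mm; wedge upright (0.09 rad), within 15 mm of the middle, in the gap, its foot within 4 mm of the base; both at rest (z of roller_center in the frame of cradle between 0.058 and 0.0675 m and y of roller_center in the frame of cradle between -0.015 and 0.015 m and angle between the y axis of roller_center and the y axis of cradle, either way round below 0.05 rad and value of joint stop_bar above 0.0035 m and y of wedge_head in the frame of cradle between -0.015 and 0.015 m and x of wedge_head in the frame of cradle between -0.024 and -0.01 m and z of wedge_head in the frame of cradle below 0.102 m and angle between wedge_head's own z axis and vertical below 0.09 rad and linear speed of each of roller, wedge below 0.02 m/s); the robot touches nothing.
It fails at once if the roller is dropped onto the cradle (released and moving faster than 0.35 m/s) (contact force between roller and cradle above 0.2 N and contact force between the fingers and roller below 0.05 N and linear speed of roller above 0.35 m/s).
It fails at once if the released roller is set rolling on the cradle, faster than 6 rad/s (contact force between roller and cradle above 0.2 N and contact force between the fingers and roller below 0.05 N and angular speed of roller above 6 rad/s).
It also fails if it takes over 46 s, if anything falls off the work surface, if the arm or the gripper's body presses on something with over 40 N, if the wrist force passes 120 N, or if a joint passes its speed limit or range.

## Robot

A 6-joint arm with a two-finger parallel gripper is mounted at the origin on the work surface; the furniture and walls round the work are solid. World frame = base frame: x ahead of the robot, y to its left, z up, the work surface at z = 0. Lengths are in m, angles in degrees, forces in N, time in s.
With the tool pointing down it reaches from about 0.375 to 0.9 m from the base axis. Payload 3.1 kg.
Tool frame: the origin (TCP) lies at the very end of the fingers, on their centre line; the grasp point (between the pads) lies 19 mm behind it (bot.grip_point_offset is the distance from the TCP to the grasp point, in m); z points along the fingers, x is the direction in which the jaws open and shut, and the axes are right-handed (so a half turn about z gives the same grasp; the last joint's range is limited). The gripper opens to 87 mm and grips with 3 to 60 N. Pads are 19 mm wide; open, the fingers measure 117 mm over their backs; the gripper's body (75 mm by 190 mm) begins 51 mm behind the grasp point.
Start: joints at [32.172, 30.224, 82.088, -0, 67.689, -10.227], TCP at [0.462, 0.421, 0.223] pointing down, gripper open.
Joint ranges: [-176.69, 176.69], [-43.24, 126.21], [12.49, 139.97], [-82, 262], [0, 151.66], [-163.58, 163.58]. Speed limits (degrees/s): [159.86, 159.86, 180, 180, 180, 180].

## Interface

Orientations are given as a 3x3 rotation matrix whose columns are the frame's x, y, z axes.
In Python, from rig import bot, capture, recognise, place_of gives the robot as it stands.
- The arm moves only by the tool send_rows, never from a script. Its argument "motion" is a list of rows, each a list of 2 entries, a list of its own where there are three numbers: the shift along the tool's x, y, z in mm, then the turn about the tool's z in rad. A call has exactly 5 rows; each row shifts and turns the pose as measured when the row begins, along the tool's axes as they then stand; what a row does not reach is not made up. A row lasts 1/12 s, in which the tool goes at most 41.7 mm and 7.16 degrees, less where a joint would pass 70% of its speed; a pose out of reach is approached as far as the arm can. A call with a gripper value outside its range is refused whole. "gripper" is the closure, from 0 (fully open) to 1 (shut), set as the call begins (left out, the last holds). The fingers move at their own pace and stop on an object; the grip force is fixed at half the most. Time passes only in rows, so rows that do not move let the fingers close, or fill a call up. It gives the time, the measured TCP pose, the force and the opening at its end, in the units of the state.
- bot.read_state(): the state, without advancing time (a new reading comes with each control period).
- capture(name): name is "scene" or "top"; returns a dict with "image" (400x640x3 uint8, blue, green, red), "fx", "fy", "cx", "cy" (pixels), "rvec" (rotation vector, rad) and "tvec" (3), from world to camera coordinates, as OpenCV has them. Camera axes: x right, y down, z forward; pixel columns grow to the right and rows downward; lengths in m; the calibration is good to about 2 mm. A picture is of the moment at which its call begins. There is no depth.
- bot.hand_in(): hands the job in, once; it reports no verdict.
Trained networks look in the newest picture that a camera, given by its name, has taken for a name from the list of things; names that differ only in an ending like _2 or _b are one class to them, and where a whole thing is asked for, a point or a joint stands for the part that bears it (a point fixed in the world has none). Each returns a list of dicts, best first, with "p" (0 to 1); they miss things now and then, are a little off and sometimes report something else, mostly with a low value. They report only what shows in the picture. A call takes as long as a camera call.
- recognise(camera, target): "xy" ([column, row] in pixels, amid what is visible of it).
- place_of(camera, target): "xy" ([column, row] in pixels: a listed point, or the origin of a listed thing).
The state is a dict: "time_s": time; "joint_positions": joint angles; "qvel": joint speeds; "tau": joint torques, N m; "position": TCP position; "tcp_rot": TCP orientation; "force": force on the tool from outside, world axes, zero at the start; "moment": the same for the moment, N m; "opening": opening from 0.0 (shut) to 1.0 (fully open).
Only numpy, scipy, OpenCV 4.12 (cv2) and the standard library are available. Lean on these libraries where they do the work, as an engineer would, in place of code of your own. Each camera call takes 0.05 s, during which the arm holds its last target.

## Working session

There is one attempt and no reset: what is moved stays moved. The work goes in short steps, Python scripts to look and compute and a tool call to move; the robot and the scene stay as the last step left them, time stands still between calls to the robot, and variables do not carry over. Pictures are saved under pics/ and viewed, and the job is handed in when it is done.

Besides the shell and the picture viewer there is one more tool, called after ">>>" in YAML: its name, and indented under it one key for each argument. send_rows: Moves the arm, as the interface text tells. Its arguments: {"type":"object","properties":{"motion":{"type":"array","items":{"type":"array"}},"gripper":{"type":"number"}},"required":["motion"]}

```bash
ls; mkdir -p pics
python3 - <<'E'
from rig import bot, capture, recognise, place_of
import cv2
s=bot.read_state(); print(s['time_s'],s['position'],s['tcp_rot'],s['force'],s['opening'])
for n in ('scene','top'):
    c=capture(n); cv2.imwrite(f'pics/{n}0.png',c['image']); print(n,c['fx'],c['cx'],c['rvec'],c['tvec'])
    for t in ('cradle','rest','roller_center','wedge_head'):
        print(t,[(r['xy'],round(r['p'],2)) for r in place_of(n,t)[:3]])
E
```

```text
pics
0.0 [0.46088905 0.42104469 0.22155969] [[ 7.38425375e-01  6.74332709e-01 -1.83368133e-03]
 [ 6.74331738e-01 -7.38427568e-01 -1.19748340e-03]
 [-2.16154307e-03 -3.52257393e-04 -9.99997602e-01]] [ 0.30627862 -0.54306357  0.41852895] 1.0028485014472863
scene 479.3458368551338 323.8646697751067 [ 1.21613216 -2.20332129  1.08408783] [0.38311534 0.30932524 0.60892556]
cradle [([300.6, 214.5], 0.94)]
rest [([387.3, 240.2], 0.79)]
roller_center [([389.2, 222.2], 0.64), ([304.3, 216.0], 0.18)]
wedge_head [([321.2, 250.1], 0.71)]
top 472.0983529723561 322.36900545988817 [ 2.14911774 -2.13322562  0.16419086] [0.13691295 0.53221988 0.87028144]
cradle [([329.5, 179.7], 0.96)]
rest [([375.9, 251.1], 0.67)]
roller_center [([382.0, 253.3], 0.93)]
wedge_head [([294.8, 262.5], 0.71), ([332.0, 180.2], 0.45)]
```

View pics/scene0.png

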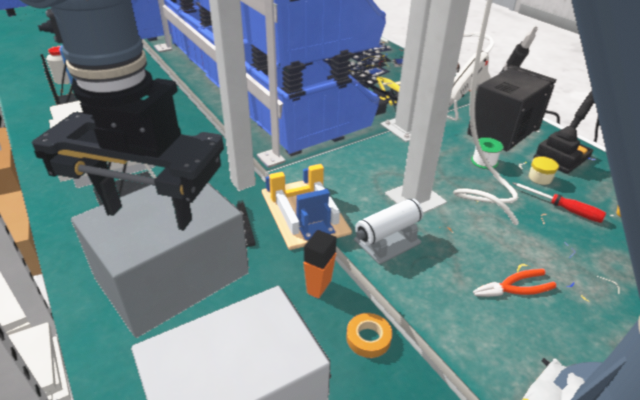

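View pics/top0.png

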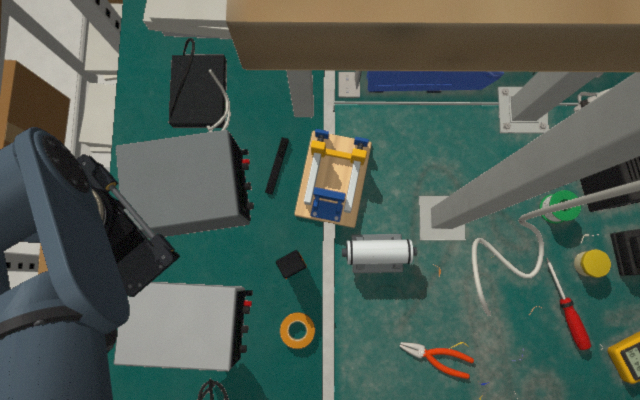

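Run:
```python
import cv2
for n,(x0,y0,x1,y1) in {'scene':(230,140,450,300),'top':(250,120,450,300)}.items():
    im=cv2.imread(f'pics/{n}0.png')[y0:y1,x0:x1]
    k=min(800/im.shape[1],600/im.shape[0]); k=3.3
    cv2.imwrite(f'pics/{n}0z.png',cv2.resize(im,None,fx=k,fy=k,interpolation=cv2.INTER_CUBIC))
```

```text
(no output)
```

The scene view shows the cradle at about (300,215), the roller in its rest at (389,222) and the wedge at (320,265). In the top view they are at (330,180), (380,252) and (291,264). Posts and grey boxes stand nearby. Next I'll triangulate and zoom in.

```bash
cat > h.py <<'E'
import numpy as np, cv2
from scipy.optimize import least_squares
def K(c): return np.array([[c['fx'],0,c['cx']],[0,c['fy'],c['cy']],[0,0,1]])
def proj(c,P): return cv2.projectPoints(np.asarray(P,float).reshape(-1,3),np.array(c['rvec']),np.array(c['tvec']),K(c),None)[0][:,0]
def ray(c,xy):
    R=cv2.Rodrigues(np.array(c['rvec']))[0]; o=-R.T@np.array(c['tvec'])
    d=R.T@np.array([(xy[0]-c['cx'])/c['fx'],(xy[1]-c['cy'])/c['fy'],1]); return o,d/np.linalg.norm(d)
def atz(c,xy,z):
    o,d=ray(c,xy); return o+d*(z-o[2])/d[2]
def tri(cs,xys):
    A=np.zeros((3,3));b=np.zeros(3)
    for c,xy in zip(cs,xys):
        o,d=ray(c,xy); M=np.eye(3)-np.outer(d,d); A+=M;b+=M@o
    return np.linalg.solve(A,b)
E
python3 - <<'E'
from rig import *
from h import *
S=capture('scene');T=capture('top')
import pickle; pickle.dump((S,T),open('c0.pkl','wb'))
for c in (S,T): print('cam',ray(c,(320,200)))
for n,a,b,z in (('cradle',(300.6,214.5),(329.5,179.7),0),('rest',(387.3,240.2),(375.9,251.1),0),('roller',(389.2,222.2),(382,253.3),.052),('head',(321.2,250.1),(294.8,262.5),.088)):
    print(n,tri((S,T),(a,b)).round(4),atz(S,a,z).round(4),atz(T,b,z).round(4))
E
```

```text
cam (array([-0.0246835 ,  0.48887496,  0.61126247]), array([ 0.6505878 , -0.42767367, -0.62755936]))
cam (array([0.39170133, 0.13978236, 0.94150087]), array([ 0.16482349,  0.00628679, -0.98630304]))
cradle [ 0.5919  0.1274 -0.0019] [0.5906 0.129  0.    ] [0.5911 0.1268 0.    ]
rest [0.4452 0.0322 0.0013] [0.4447 0.0295 0.    ] [0.4469 0.0338 0.    ]
roller [0.442  0.0297 0.0463] [0.4391 0.0367 0.052 ] [0.4398 0.0282 0.052 ]
head [0.421  0.1907 0.0782] [0.4132 0.1967 0.088 ] [0.4202 0.1895 0.088 ]
```

View pics/scene0z.png

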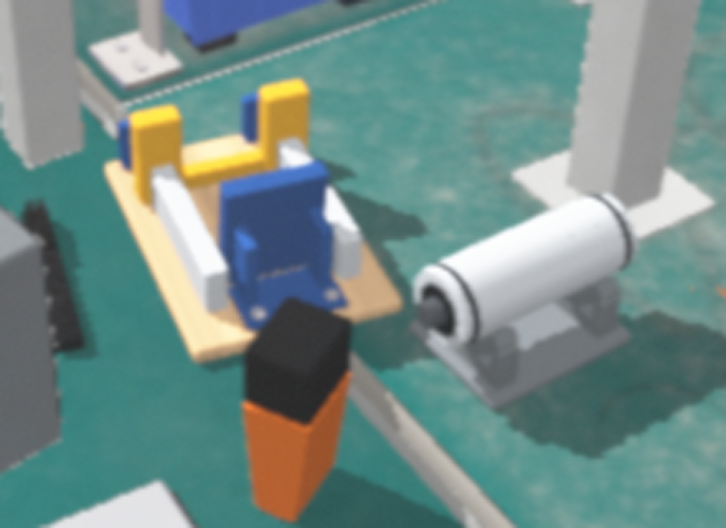

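View pics/top0z.png

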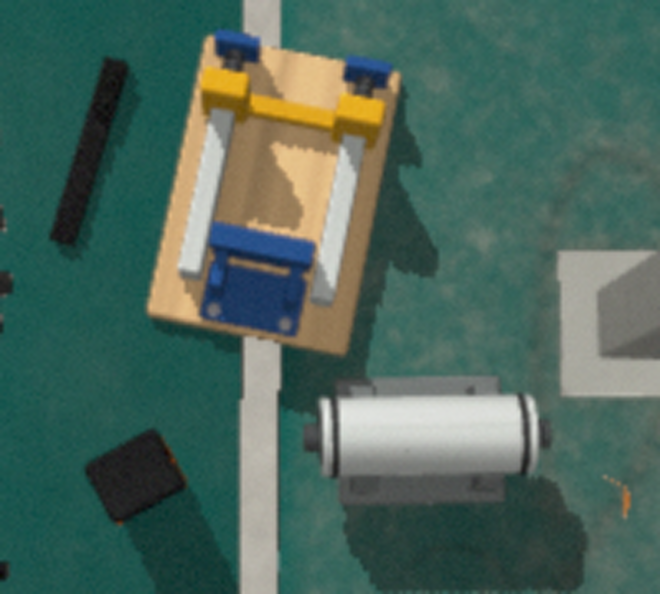

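```bash
cat > fit.py <<'E'
import pickle
from h import *
S,T=pickle.load(open('c0.pkl','rb'))
tz=lambda p:np.array([250+p[0]/3.3-.35,120+p[1]/3.3-.35]); sz=lambda p:np.array([230+p[0]/3.3-.35,140+p[1]/3.3-.35])
def pose(p,L):
    c,s=np.cos(p[2]),np.sin(p[2]); L=np.asarray(L,float)/1000
    return np.c_[p[0]+c*L[:,0]-s*L[:,1],p[1]+s*L[:,0]+c*L[:,1],L[:,2]]
def fit(p0,top,sc,both=True):
    def f(p):
        r=[]
        for cam,z,d in ((T,tz,top),(S,sz,sc)):
            if d: r.append((proj(cam,pose(p,[a for a,b in d]))-np.array([z(b) for a,b in d])).ravel())
        return np.concatenate(r)
    s=least_squares(f,p0,loss='soft_l1'); print(s.x[:2].round(4),np.degrees(s.x[2]).round(2),'res',np.abs(f(s.x)).round(1).reshape(-1,2).tolist()); return s.x
ct=[((94,62,10),(205,37)),((94,-62,10),(402,73)),((-86,-62,10),(345,355)),((-86,62,10),(148,318))]
cs=[((94,62,10),(105,172)),((-86,62,10),(195,355)),((-86,-62,10),(400,298))]
p0=[.59,.127,-.2]
print('cradle');fit(p0,ct,[]);fit(p0,[],cs);fit(p0,ct,cs)
ht=[((18,22,106),(155,430)),((18,-22,106),(186,478)),((-18,-22,106),(120,522)),((-18,22,106),(87,468))]
print('head');fit([.42,.19,.5],ht,[])
# roller: stub tips
a=atz(T,tz((305,437)),.052);b=atz(T,tz((551,433)),.052);print('stubs',a,b,np.linalg.norm(a-b),(a+b)/2,np.degrees(np.arctan2(*(a-b)[:2])))
a=atz(T,tz((320,435)),.052);b=atz(T,tz((537,435)),.052);print('body',a,b,np.linalg.norm(a-b),(a+b)/2)
E
python3 fit.py
```

```text
cradle
[0.5878 0.1205] -10.74 res [[0.1, 0.5], [0.1, 0.1], [1.0, 0.7], [0.6, 0.1]]
[0.5875 0.1215] -10.85 res [[1.1, 2.5], [0.1, 0.0], [1.2, 0.7]]
[0.5878 0.1208] -10.87 res [[0.1, 0.5], [0.2, 0.0], [0.7, 0.8], [0.9, 0.2], [0.9, 2.7], [0.1, 0.2], [1.4, 0.5]]
head
[0.4176 0.1951] -62.81 res [[1.9, 2.1], [0.2, 5.8], [1.3, 1.8], [0.3, 4.4]]
stubs [0.44151376 0.10318553 0.052     ] [ 0.44482321 -0.03685798  0.052     ] 0.1400826070355952 [0.44316849 0.03316378 0.052     ] -1.3537379727330978
body [0.44271185 0.09464894 0.052     ] [ 0.44362871 -0.02886324  0.052     ] 0.12351558732841796 [0.44317028 0.03289285 0.052     ]
```

```bash
cat >> fit.py <<'E'
print('---')
ht=[((18,22,106),(87,468)),((18,-22,106),(155,430)),((-18,-22,106),(186,478)),((-18,22,106),(120,522))]
hs=[((-18,22,106),(248,347)),((18,22,106),(292,300)),((18,-22,106),(351,317)),((-18,-22,106),(303,365)) ]
fit([.42,.19,.5],ht,[]);
for o in range(4):
    fit([.42,.19,.5],[],[(h[0],hs[(i+o)%4][1]) for i,h in enumerate(hs)])
E
python3 fit.py | sed -n '/---/,$p'
cat > ov.py <<'E'
from fit import *
def box(p,x0,x1,y0,y1,z0,z1): 
    P=[(x,y,z) for x in(x0,x1) for y in(y0,y1) for z in(z0,z1)]
    return pose(p,P),[(i,j) for i in range(8) for j in range(i) if bin(i^j).count('1')==1]
def overlay(C,R,W,name,S=S,T=T):
    import numpy as np
    for c,n,(x0,y0,x1,y1) in ((S,'s',(230,140,450,300)),(T,'t',(250,120,450,300))):
        k=3.3; im=cv2.resize(c['image'][y0:y1,x0:x1],None,fx=k,fy=k,interpolation=cv2.INTER_CUBIC)
        def ln(P,E,col):
            q=(proj(c,P)-[x0,y0]+.5)*k
            for i,j in E: cv2.line(im,tuple(int(v) for v in q[i]),tuple(int(v) for v in q[j]),col,1)
        ln(*box(C,-86,94,-62,62,0,10),(255,0,255))
        for y in(-40,40): ln(*box(C,40,56,y-14,y+14,40,72),(0,0,255))
        ln(*box(C,-35,-35,-30,30,10,82),(0,255,0))
        ln(*box(R,-38,38,-50,50,0,43),(255,255,0))
        for y in(-60,60,-70,70):
            r=22.5 if abs(y)==60 else 8
            t=np.linspace(0,2*np.pi,30); P=pose(R,np.c_[r*np.cos(t),0*t+y,52+r*np.sin(t)]); ln(P,[(i,i-1) for i in range(30)],(0,0,255))
        ln(*box(W,-18,18,-22,22,70,106),(0,255,255)); ln(*box(W,-11,11,-22,22,0,0),(0,255,255))
        cv2.imwrite(f'pics/{name}{n}.png',im)
if __name__=='__main__':
    overlay([.5878,.1207,np.radians(-10.8)],[.4432,.033,np.radians(-1.35+2.7)],fit([.42,.19,.5],ht,[]),'ov0')
E
python3 ov.py >/dev/null
```

```text
---
[0.4184 0.1947] 32.81 res [[0.8, 0.3], [0.2, 2.2], [1.3, 0.6], [0.0, 0.8]]
[0.4169 0.1962] -52.39 res [[2.2, 0.6], [7.1, 1.4], [1.8, 0.3], [8.8, 1.4]]
[0.4242 0.1924] 10.36 res [[0.8, 18.8], [34.6, 1.2], [0.9, 26.1], [33.6, 9.0]]
[0.4205 0.1951] 105.02 res [[2.3, 3.7], [1.0, 1.3], [3.6, 7.3], [1.0, 4.5]]
[0.4173 0.1969] 26.06 res [[1.0, 3.1], [2.8, 0.6], [0.7, 3.0], [1.3, 0.4]]
```

View pics/ov0s.png

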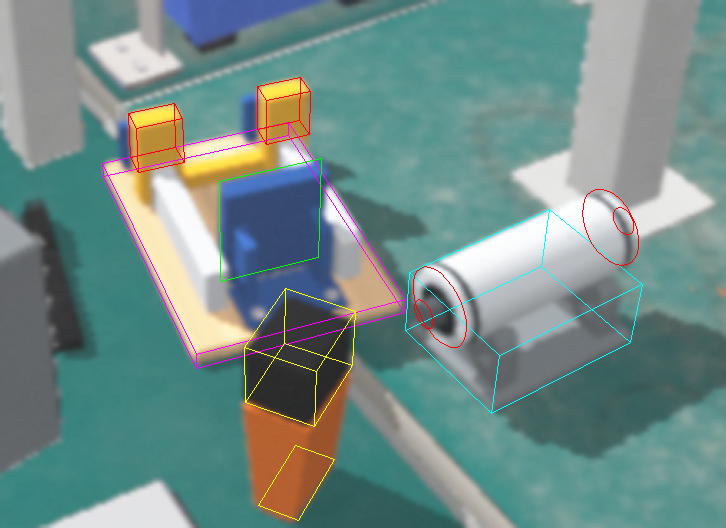

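View pics/ov0t.png

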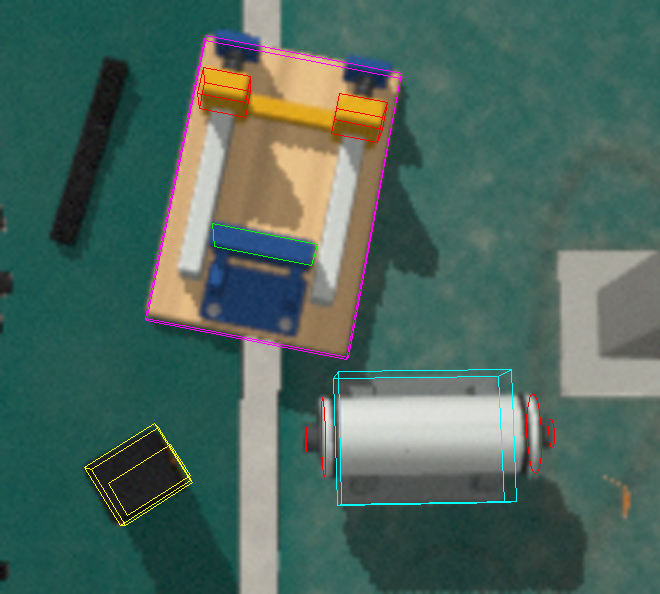

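Run:
```python
from fit import *
im=T['image'][0:150,130:640]; cv2.imwrite('pics/tt.png',cv2.resize(im,None,fx=1.55,fy=1.55*2,interpolation=cv2.INTER_CUBIC))
print('bar',tri((S,T),(sz((228,160)),tz((293,112)))))
c,s=np.cos(np.radians(-10.8)),np.sin(np.radians(-10.8))
d=tri((S,T),(sz((228,160)),tz((293,112))))-[.5878,.1207,0]; print('bar in cradle',c*d[0]+s*d[1],-s*d[0]+c*d[1],d[2])
# post base: scene (240,188) top (302,117)
print('post',atz(S,(242,188),0),atz(T,(302,117),0),atz(T,(302,75),0))
# boxes
print('box', atz(T,(250,225),0.1),tri((S,T),((245,215),(250,222))), 'box2',tri((S,T),((275,292),(240,287))))
for p in ([.6,.12,.45],[.6,.12,.2],[.45,.03,.45]): print(p,proj(T,p),proj(S,p))
```

```text
cradle
[0.5878 0.1205] -10.74 res [[0.1, 0.5], [0.1, 0.1], [1.0, 0.7], [0.6, 0.1]]
[0.5875 0.1215] -10.85 res [[1.1, 2.5], [0.1, 0.0], [1.2, 0.7]]
[0.5878 0.1208] -10.87 res [[0.1, 0.5], [0.2, 0.0], [0.7, 0.8], [0.9, 0.2], [0.9, 2.7], [0.1, 0.2], [1.4, 0.5]]
head
[0.4176 0.1951] -62.81 res [[1.9, 2.1], [0.2, 5.8], [1.3, 1.8], [0.3, 4.4]]
stubs [0.44151376 0.10318553 0.052     ] [ 0.44482321 -0.03685798  0.052     ] 0.1400826070355952 [0.44316849 0.03316378 0.052     ] -1.3537379727330978
body [0.44271185 0.09464894 0.052     ] [ 0.44362871 -0.02886324  0.052     ] 0.12351558732841796 [0.44317028 0.03289285 0.052     ]
---
[0.4184 0.1947] 32.81 res [[0.8, 0.3], [0.2, 2.2], [1.3, 0.6], [0.0, 0.8]]
[0.4169 0.1962] -52.39 res [[2.2, 0.6], [7.1, 1.4], [1.8, 0.3], [8.8, 1.4]]
[0.4242 0.1924] 10.36 res [[0.8, 18.8], [34.6, 1.2], [0.9, 26.1], [33.6, 9.0]]
[0.4205 0.1951] 105.02 res [[2.3, 3.7], [1.0, 1.3], [3.6, 7.3], [1.0, 4.5]]
[0.4173 0.1969] 26.06 res [[1.0, 3.1], [2.8, 0.6], [0.7, 3.0], [1.3, 0.4]]
bar [0.63749622 0.10782829 0.02617658]
bar in cradle 0.05122787702950174 -0.003331575686579368 0.026176581259882658
post [0.72690571 0.19002638 0.        ] [0.72365343 0.18462915 0.        ] [0.81594189 0.18592405 0.        ]
box [0.4859701 0.2702353 0.1      ] [0.49235254 0.27329399 0.13352547] box2 [0.37846533 0.29102922 0.08291466]
[0.6, 0.12, 0.45] [[341.84423673  86.64399367]] [[300.45153073 -36.66114085]]
[0.6, 0.12, 0.2] [[335.55874706 148.72012886]] [[301.50025565 121.20313734]]
[0.45, 0.03, 0.45] [[427.60939797 223.23558237]] [[421.54418574 -18.99567494]]
```

View pics/tt.png

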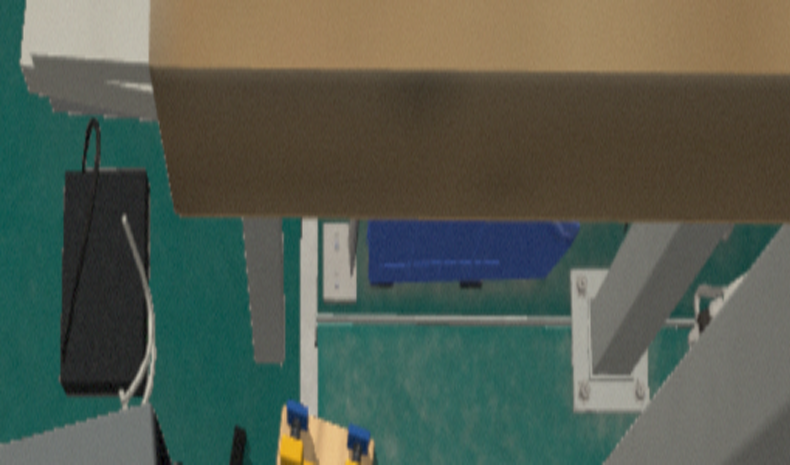

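```bash
cat > pl.py <<'E'
import sys, numpy as np
from rig import bot
def yaw(R): return np.arctan2(R[1][0],R[0][0])
def plan(tgt,tyaw,n):
    s=bot.read_state(); p=np.array(s['position']); R=np.array(s['tcp_rot']); y=yaw(R)
    print('t',round(s['time_s'],2),'p',p.round(4),'yaw',round(np.degrees(y),2),'z',R[:,2].round(4),'F',np.round(s['force'],1),'op',round(s['opening'],3))
    if tgt is None: return
    d=(np.array(tgt)-p)*1000/n; dy=np.radians(tyaw)-y; dy=(dy+np.pi)%(2*np.pi)-np.pi; dy/=n
    out=[]
    for i in range(n):
        a=y+dy*i
        out.append([[round(float(np.cos(a)*d[0]+np.sin(a)*d[1]),1),round(float(np.sin(a)*d[0]-np.cos(a)*d[1]),1),round(float(-d[2]),1)],round(float(-dy),4)])
    for i in range(0,n,5): print(out[i:i+5])
a=sys.argv[1:]
plan([float(v) for v in a[:3]],float(a[3]),int(a[4])) if a else plan(None,0,0)
E
python3 pl.py .443 .033 .2 1.35 15; python3 -c "
from rig import bot; print(bot.read_state()['time_s'], [x for x in dir(bot) if x[0]!='_'])"
```

```text
t 0.6 p [0.4615 0.4214 0.2226] yaw 42.4 z [ 0.  0. -1.] F [-1.2  0.7 -0. ] op 1.0
[[[-18.4, 18.3, 1.5], 0.0478], [[-17.5, 19.1, 1.5], 0.0478], [[-16.5, 20.0, 1.5], 0.0478], [[-15.6, 20.7, 1.5], 0.0478], [[-14.6, 21.4, 1.5], 0.0478]]
[[[-13.5, 22.1, 1.5], 0.0478], [[-12.5, 22.7, 1.5], 0.0478], [[-11.4, 23.3, 1.5], 0.0478], [[-10.2, 23.8, 1.5], 0.0478], [[-9.1, 24.3, 1.5], 0.0478]]
[[[-7.9, 24.7, 1.5], 0.0478], [[-6.7, 25.0, 1.5], 0.0478], [[-5.5, 25.3, 1.5], 0.0478], [[-4.3, 25.6, 1.5], 0.0478], [[-3.1, 25.7, 1.5], 0.0478]]
0.6 ['PlanningError', 'grip_point_offset', 'hand_in', 'read_state']
```

>>> send_rows:
  motion:
    - [[-18, 18, 1], 0.048]
    - [[-17, 19, 1], 0.048]
    - [[-16, 20, 1], 0.048]
    - [[-15, 21, 1], 0.048]
    - [[-15, 21, 1], 0.048]
  gripper: 0

```text
time_s: 1.02
position: [0.4569, 0.295, 0.2175]
tcp_rot: [[0.879, 0.477, 0.006], [0.477, -0.879, 0.005], [0.007, -0.002, -1.0]]
force: [0.7, -1.3, -0.1]
opening: 0.997
```

>>> send_rows:
  motion:
    - [[-13, 22, 1], 0.048]
    - [[-12, 23, 1], 0.048]
    - [[-11, 23, 1], 0.048]
    - [[-10, 24, 1], 0.048]
    - [[-9, 24, 1], 0.048]

```text
time_s: 1.43
position: [0.4505, 0.161, 0.2127]
tcp_rot: [[0.97, 0.245, 0.009], [0.244, -0.97, 0.005], [0.01, -0.003, -1.0]]
force: [-0.1, 0.1, 0.6]
opening: 1.001
```

>>> send_rows:
  motion:
    - [[-8, 25, 1], 0.048]
    - [[-7, 25, 1], 0.048]
    - [[-5, 25, 1], 0.048]
    - [[-4, 25, 1], 0.048]
    - [[-3, 25, 1], 0.048]

```text
time_s: 1.85
position: [0.442, 0.0269, 0.2082]
tcp_rot: [[1.0, -0.005, 0.013], [-0.005, -1.0, 0.005], [0.013, -0.005, -1.0]]
force: [0.8, 1.2, 0.2]
opening: 1.0
```

```bash
python3 pl.py .443 .033 .2 1.35 5
python3 - <<'E'
from rig import *
from h import *
for n in ('scene','top'):
    c=capture(n); cv2.imwrite(f'pics/{n}1.png',c['image'])
E
```

```text
t 1.85 p [0.442  0.0269 0.2082] yaw -0.26 z [ 0.0129  0.0048 -0.9999] F [0.8 1.2 0.2] op 1.0
[[[0.2, -1.2, 1.6], -0.0056], [[0.2, -1.2, 1.6], -0.0056], [[0.2, -1.2, 1.6], -0.0056], [[0.2, -1.2, 1.6], -0.0056], [[0.2, -1.2, 1.6], -0.0056]]
```

View pics/top1.png

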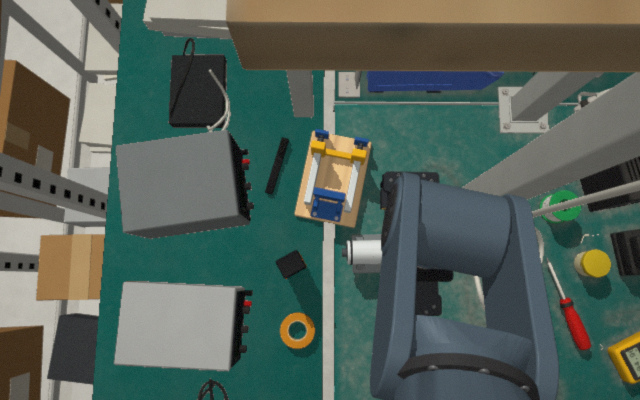

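View pics/scene1.png

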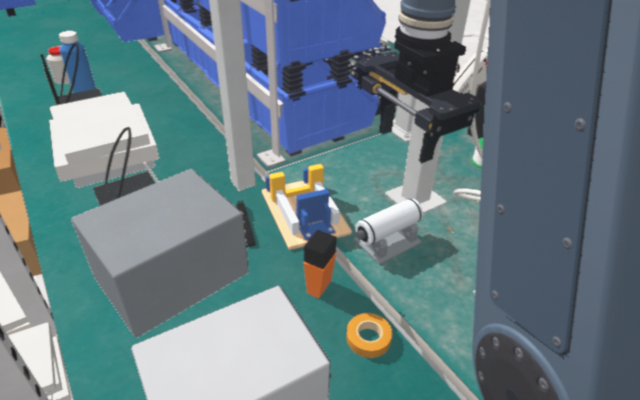

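>>> send_rows:
  motion:
    - [[0, -2, 10], -0.008]
    - [[0, -2, 20], -0.007]
    - [[0, -1, 25], -0.007]
    - [[0, -1, 25], -0.005]
    - [[0, 0, 0], 0]

```text
time_s: 2.37
position: [0.4481, 0.0315, 0.129]
tcp_rot: [[1.0, 0.019, 0.025], [0.019, -1.0, 0.003], [0.025, -0.003, -1.0]]
force: [-0.5, 0.9, 0.0]
opening: 0.999
```

```bash
python3 pl.py .443 .033 .037 1.35 5
python3 - <<'E'
from rig import *
from h import *
for n in ('scene','top'):
    c=capture(n); cv2.imwrite(f'pics/{n}2.png',cv2.resize(c['image'][150:310,300:520],None,fx=3.3,fy=3.3,interpolation=cv2.INTER_CUBIC))
E
python3 pl.py
```

```text
t 2.37 p [0.4481 0.0315 0.129 ] yaw 1.09 z [ 0.0246  0.0031 -0.9997] F [-0.5  0.9  0. ] op 0.999
[[[-1.0, -0.3, 18.4], -0.0009], [[-1.0, -0.3, 18.4], -0.0009], [[-1.0, -0.3, 18.4], -0.0009], [[-1.0, -0.3, 18.4], -0.0009], [[-1.0, -0.3, 18.4], -0.0009]]
t 2.47 p [0.4501 0.0311 0.1317] yaw 1.09 z [ 0.0297  0.0021 -0.9996] F [-0.2  0.3  0.6] op 1.003
```

View pics/scene2.png

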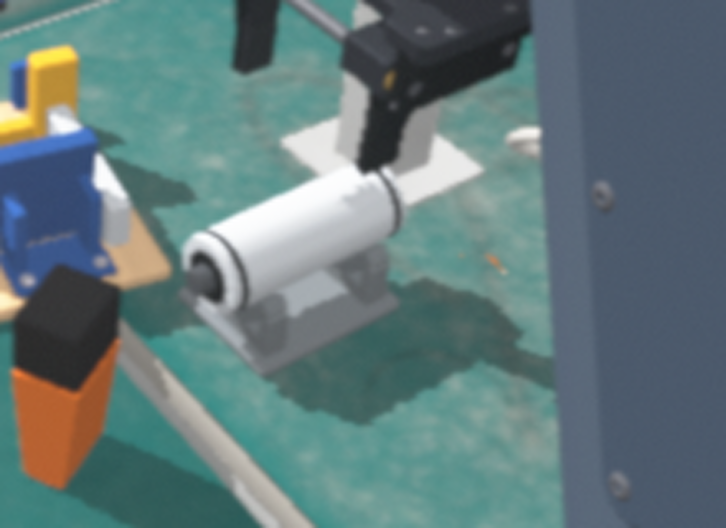

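>>> send_rows:
  motion:
    - [[0, 0, 0], 0]
    - [[0, 0, 0], 0]
    - [[0, 0, 0], 0]
    - [[0, 0, 0], 0]
    - [[0, 0, 0], 0]

```text
time_s: 2.88
position: [0.4538, 0.0315, 0.137]
tcp_rot: [[0.999, 0.021, 0.04], [0.021, -1.0, 0.0], [0.04, 0.0, -0.999]]
force: [0.4, -0.4, -0.2]
opening: 1.002
```

>>> send_rows:
  motion:
    - [[-3, -1, 5], 0]
    - [[-2, 0, 5], 0]
    - [[-2, 0, 5], 0]
    - [[-2, 0, 5], 0]
    - [[-2, 0, 5], 0]

```text
time_s: 3.3
position: [0.4444, 0.0321, 0.1114]
tcp_rot: [[0.999, 0.021, 0.046], [0.021, -1.0, -0.001], [0.046, 0.001, -0.999]]
force: [0.4, 0.3, -0.1]
opening: 1.0
```

>>> send_rows:
  motion:
    - [[0, 0, 0], 0]
    - [[0, 0, 0], 0]
    - [[0, 0, 0], 0]
    - [[0, 0, 0], 0]
    - [[0, 0, 0], 0]

```text
time_s: 3.72
position: [0.4423, 0.0322, 0.109]
tcp_rot: [[0.999, 0.02, 0.04], [0.02, -1.0, 0.0], [0.04, 0.0, -0.999]]
force: [0.3, 0.1, -0.6]
opening: 1.001
```

Run:
```python
from rig import *
import numpy as np
for i in range(4):
    s=bot.read_state(); print(s['time_s'],np.round(s['joint_positions'],3),np.round(s['qvel'],2),np.round(s['tau'],2),s['position'],np.array(s['tcp_rot'])[:,2])
    capture('top')
```

```text
3.7167 [-10.648  27.532 115.417   0.788  34.806 -12.446] [-0.03 -0.03 -0.21 -0.   -0.02  0.02] [-1.000e-02 -3.221e+01 -8.110e+00  6.000e-02 -8.000e-02  0.000e+00] [0.44229407 0.03223056 0.10903037] [ 3.99914755e-02  4.72777456e-04 -9.99199909e-01]
3.7667 [-10.651  27.525 115.409   0.788  34.804 -12.449] [-0.14 -0.18 -0.03 -0.06  0.07  0.01] [ 1.000e-02 -3.225e+01 -8.080e+00  6.000e-02 -8.000e-02  0.000e+00] [0.44242437 0.03217834 0.10910519] [ 4.02875871e-02  4.06155504e-04 -9.99188043e-01]
3.8167 [-10.652  27.52  115.408   0.79   34.805 -12.448] [-0.03 -0.03  0.01 -0.1   0.03 -0.  ] [-1.000e-02 -3.222e+01 -8.130e+00  6.000e-02 -9.000e-02  0.000e+00] [0.44245017 0.03217605 0.1091473 ] [ 4.03895453e-02  4.10555896e-04 -9.99183925e-01]
3.8667 [-10.649  27.518 115.412   0.789  34.806 -12.447] [ 0.04 -0.02 -0.05 -0.06 -0.02 -0.02] [-1.000e-02 -3.224e+01 -8.150e+00  6.000e-02 -9.000e-02  0.000e+00] [0.44239866 0.03220036 0.10914758] [ 4.03199465e-02  4.13278373e-04 -9.99186735e-01]
```

>>> send_rows:
  motion:
    - [[0, -0.5, 12], 0]
    - [[-0.5, -0.5, 18], 0]
    - [[-0.5, 0, 18], 0]
    - [[-0.5, 0, 14], 0]
    - [[0, 0, 6], 0]

```text
time_s: 4.33
position: [0.4478, 0.0326, 0.0417]
tcp_rot: [[0.998, 0.021, 0.051], [0.021, -1.0, -0.002], [0.051, 0.003, -0.999]]
force: [0.4, -0.3, -0.9]
opening: 1.002
```

>>> send_rows:
  motion:
    - [[0, 0, 2], 0]
    - [[0, 0, 0], 0]
    - [[0, 0, 0], 0]
    - [[0, 0, 0], 0]
    - [[0, 0, 0], 0]

```text
time_s: 4.75
position: [0.4485, 0.0326, 0.04]
tcp_rot: [[0.998, 0.021, 0.051], [0.021, -1.0, -0.002], [0.051, 0.003, -0.999]]
force: [0.5, -0.2, 0.7]
opening: 0.999
```

```bash
python3 pl.py .4438 .033 .037 1.35 5
python3 - <<'E'
from rig import *
from h import *
for n in ('scene','top'):
    c=capture(n); cv2.imwrite(f'pics/{n}3.png',cv2.resize(c['image'][150:310,300:520],None,fx=3.3,fy=3.3,interpolation=cv2.INTER_CUBIC))
E
python3 pl.py
```

```text
t 4.75 p [0.4485 0.0326 0.04  ] yaw 1.19 z [ 0.0513 -0.0016 -0.9987] F [ 0.5 -0.2  0.7] op 0.999
[[[-0.9, -0.1, 0.6], -0.0006], [[-0.9, -0.1, 0.6], -0.0006], [[-0.9, -0.1, 0.6], -0.0006], [[-0.9, -0.1, 0.6], -0.0006], [[-0.9, -0.1, 0.6], -0.0006]]
t 4.85 p [0.4485 0.0326 0.04  ] yaw 1.19 z [ 0.0515 -0.0016 -0.9987] F [-0.5  0.6  1.5] op 1.001
```

View pics/scene3.png

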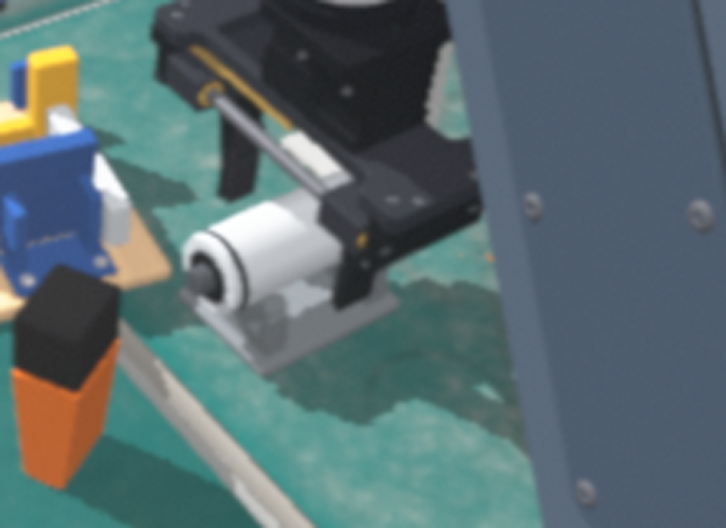

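The fingers straddle the roller between the V blocks. One small shift, then close.

>>> send_rows:
  motion:
    - [[-2, 0, 1], 0]
    - [[-2, 0, 1], 0]
    - [[0, 0, 0], 0]
    - [[0, 0, 0], 0]
    - [[0, 0, 0], 0]

```text
time_s: 5.27
position: [0.4445, 0.0325, 0.0386]
tcp_rot: [[0.998, 0.021, 0.053], [0.021, -1.0, -0.002], [0.053, 0.003, -0.999]]
force: [0.7, -0.7, -0.9]
opening: 1.003
```

>>> send_rows:
  motion:
    - [[0, 0, 0], 0]
    - [[0, 0, 0], 0]
    - [[0, 0, 0], 0]
    - [[0, 0, 0], 0]
    - [[0, 0, 0], 0]
  gripper: 1

```text
time_s: 5.68
position: [0.4446, 0.0324, 0.0385]
tcp_rot: [[0.998, 0.021, 0.053], [0.021, -1.0, -0.002], [0.053, 0.003, -0.999]]
force: [-0.8, -0.4, -0.3]
opening: 0.706
```

>>> send_rows:
  motion:
    - [[0, 0, 0], 0]
    - [[0, 0, 0], 0]
    - [[0, 0, 0], 0]
    - [[0, 0, 0], 0]
    - [[0, 0, 0], 0]

```text
time_s: 6.1
position: [0.444, 0.0325, 0.0384]
tcp_rot: [[0.998, 0.021, 0.052], [0.022, -1.0, -0.002], [0.052, 0.003, -0.999]]
force: [0.1, -0.3, 0.8]
opening: 0.507
```

>>> send_rows:
  motion:
    - [[0, 0, 0], 0]
    - [[0, 0, 0], 0]
    - [[0, 0, -2], 0]
    - [[0, 0, -5], 0]
    - [[0, 0, -8], 0]

```text
time_s: 6.52
position: [0.4418, 0.0328, 0.0525]
tcp_rot: [[0.999, 0.021, 0.047], [0.021, -1.0, -0.001], [0.047, 0.002, -0.999]]
force: [0.2, -0.9, -4.9]
opening: 0.509
```

>>> send_rows:
  motion:
    - [[0, 0, -15], 0]
    - [[0, 0, -20], 0]
    - [[0, 0, -20], 0]
    - [[0, 0, -15], 0]
    - [[0, 0, -8], 0]

```text
time_s: 6.93
position: [0.4349, 0.0334, 0.1345]
tcp_rot: [[0.999, 0.02, 0.041], [0.02, -1.0, 0.0], [0.041, 0.0, -0.999]]
force: [1.0, 0.7, -4.9]
opening: 0.515
```

>>> send_rows:
  motion:
    - [[0, 0, -3], 0]
    - [[0, 0, 0], 0]
    - [[0, 0, 0], 0]
    - [[0, 0, 0], 0]
    - [[0, 0, 0], 0]

```text
time_s: 7.35
position: [0.4337, 0.0337, 0.1398]
tcp_rot: [[0.999, 0.02, 0.043], [0.02, -1.0, -0.0], [0.043, 0.001, -0.999]]
force: [0.6, -0.3, -3.3]
opening: 0.508
```

```bash
python3 pl.py
python3 - <<'E'
from rig import *
from h import *
for n in ('scene','top'):
    c=capture(n); cv2.imwrite(f'pics/{n}4.png',c['image'])
E
python3 pl.py
```

```text
t 7.35 p [0.4337 0.0337 0.1398] yaw 1.17 z [ 0.043  -0.     -0.9991] F [ 0.6 -0.3 -3.3] op 0.508
t 7.45 p [0.4337 0.0337 0.1397] yaw 1.17 z [ 0.0426  0.     -0.9991] F [-0.2 -0.3 -4.4] op 0.51
```

View pics/scene4.png

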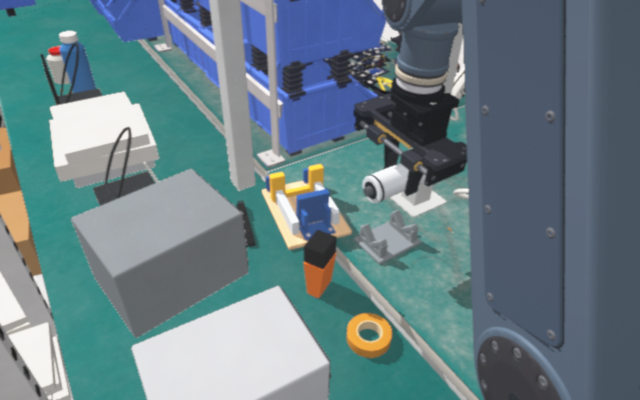

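View pics/top4.png

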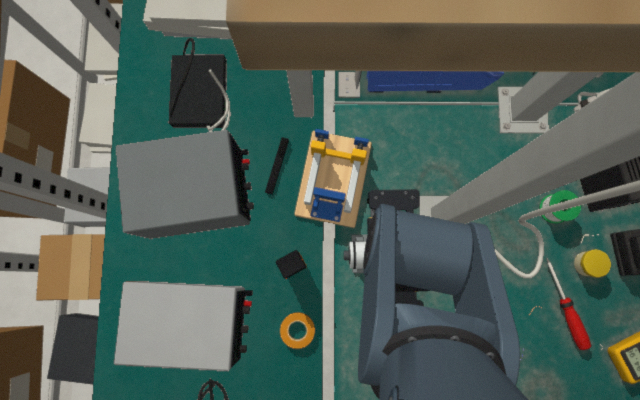

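Run:
```python
from rig import *
from h import *
s=bot.read_state(); q=np.array(s['joint_positions']); print(q.round(2),s['position'])
D=[([32.172,30.224,82.088,0,67.689,0],(.4615,.4214,.2226)),([-10.648,27.532,115.417,.8,34.806],(.4423,.03223,.1090)),(q,s['position'])]
# tweak: start q at t=0 with its measured pos
D[0]=(D[0][0],(.4609,.42104,.22156))
def f(p):
    L1,L2,L3,h,a,d=p; r=[]
    for q,P in D:
        A=np.radians(q[1]);B=A+np.radians(q[2]);C=B+np.radians(q[4])
        rho=L1*np.sin(A)+L2*np.sin(B)+L3*np.sin(C)+a; z=h+L1*np.cos(A)+L2*np.cos(B)+L3*np.cos(C)
        c1,s1=np.cos(np.radians(q[0])),np.sin(np.radians(q[0]))
        r+= [c1*rho-s1*d-P[0], s1*rho+c1*d-P[1], z-P[2]]
    return np.r_[r, 0.02*(p[0]-p[1]),0.02*p[4]]
p=least_squares(f,[.4,.4,.3,.3,0,.11]).x; print(p.round(3),np.abs(f(p)).max())
L1,L2,L3,h,a,d=p
for qq in (D[0][0],q): 
    A=np.radians(qq[1]);B=A+np.radians(qq[2]); print('elbow rho,z',a+L1*np.sin(A),h+L1*np.cos(A),'wrist',a+L1*np.sin(A)+L2*np.sin(B),h+L1*np.cos(A)+L2*np.cos(B))
```

```text
[-10.67  23.37 115.16   0.72  39.07 -12.39] [0.43366995 0.03368692 0.13971116]
[ 0.373  0.283 -1.956 -1.949  0.165  0.113] 0.0032902117656391193
elbow rho,z 0.35248466465605366 -1.6265815499547072 wrist 0.6140563103093747 -1.7339239039401626
elbow rho,z 0.31263600972734185 -1.6064550935823478 wrist 0.4998698780121855 -1.8183172783535315
```

Run:
```python
from h import *
D=[([32.172,30.224,82.088,0,67.689],(.4609,.42104,.22156)),([-10.648,27.532,115.417,.8,34.806],(.4423,.03223,.1090)),([-10.67,23.37,115.16,.72,39.07],(.43367,.03369,.13971))]
for L3 in (.2,.25,.3,.35,.4):
  for a in (0,.05):
    def f(p,full=False):
        L1,L2,h,d=p; r=[]
        for q,P in D:
            A=np.radians(q[1]);B=A+np.radians(q[2]);C=B+np.radians(q[4])
            rho=L1*np.sin(A)+L2*np.sin(B)+L3*np.sin(C)+a; z=h+L1*np.cos(A)+L2*np.cos(B)+L3*np.cos(C)
            c1,s1=np.cos(np.radians(q[0])),np.sin(np.radians(q[0]))
            r+= [c1*rho-s1*d-P[0], s1*rho+c1*d-P[1], z-P[2]]
            if full: print('   elbow',(a+L1*np.sin(A)).round(3),(h+L1*np.cos(A)).round(3),'wrist',(a+L1*np.sin(A)+L2*np.sin(B)).round(3),(h+L1*np.cos(A)+L2*np.cos(B)).round(3))
        return np.array(r)
    p=least_squares(f,[.4,.4,.3,.11]).x; print(L3,a,p.round(3),np.abs(f(p)).max().round(4)); 
    if L3 in(.3,) : f(p,True)
```

```text
0.2 0 [0.5   0.353 0.139 0.113] 0.0314
0.2 0.05 [0.399 0.348 0.225 0.113] 0.036
0.25 0 [0.495 0.354 0.194 0.113] 0.0324
0.25 0.05 [0.395 0.349 0.28  0.113] 0.0371
0.3 0 [0.49  0.356 0.249 0.113] 0.0335
   elbow 0.247 0.673 wrist 0.576 0.538
   elbow 0.227 0.684 wrist 0.441 0.4
   elbow 0.194 0.699 wrist 0.43 0.432
0.3 0.05 [0.39  0.35  0.335 0.113] 0.0381
   elbow 0.246 0.672 wrist 0.57 0.539
   elbow 0.23 0.681 wrist 0.441 0.401
   elbow 0.205 0.693 wrist 0.437 0.43
0.35 0 [0.485 0.357 0.304 0.113] 0.0346
0.35 0.05 [0.385 0.352 0.39  0.113] 0.0392
0.4 0 [0.481 0.358 0.359 0.113] 0.0356
0.4 0.05 [0.38  0.353 0.445 0.113] 0.0402
```

```bash
python3 pl.py .52 .075 .125 -5 5
```

```text
t 7.45 p [0.4337 0.0337 0.1397] yaw 1.17 z [ 0.0426  0.     -0.9991] F [-0.2 -0.3 -4.4] op 0.51
[[[17.4, -7.9, 2.9], 0.0216], [[17.3, -8.3, 2.9], 0.0216], [[17.1, -8.7, 2.9], 0.0216], [[16.9, -9.0, 2.9], 0.0216], [[16.7, -9.4, 2.9], 0.0216]]
```

>>> send_rows:
  motion:
    - [[12, -6, 3], 0.021]
    - [[20, -10, 4], 0.021]
    - [[20, -10, 4], 0.021]
    - [[20, -10, 4], 0.021]
    - [[12, -6, 3], 0.021]

```text
time_s: 7.87
position: [0.5158, 0.0748, 0.1209]
tcp_rot: [[0.995, -0.092, 0.029], [-0.092, -0.996, 0.001], [0.029, -0.004, -1.0]]
force: [0.7, 0.2, -4.0]
opening: 0.509
```

```bash
python3 - <<'E'
from rig import *
from h import *
for n in ('top',):
    c=capture(n); cv2.imwrite(f'pics/{n}5.png',c['image'])
E
python3 pl.py
```

```text
t 7.92 p [0.5184 0.0752 0.1206] yaw -5.34 z [ 0.0329  0.0016 -0.9995] F [ 3.6  0.8 -4. ] op 0.511
```

View pics/top5.png

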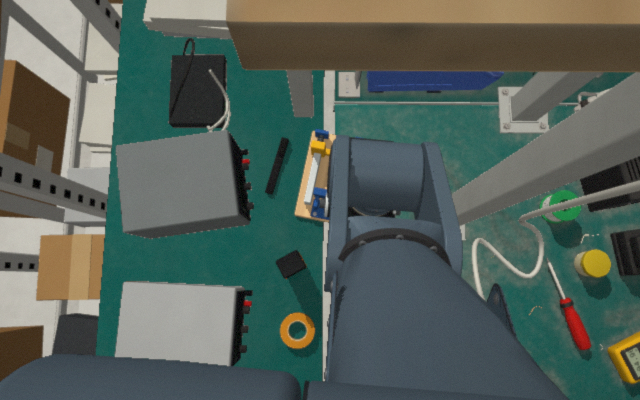

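```bash
python3 pl.py .6 .117 .118 -10.8 5
```

```text
t 7.92 p [0.5184 0.0752 0.1206] yaw -5.34 z [ 0.0329  0.0016 -0.9995] F [ 3.6  0.8 -4. ] op 0.511
[[[15.5, -9.8, 0.5], 0.0191], [[15.3, -10.1, 0.5], 0.0191], [[15.1, -10.4, 0.5], 0.0191], [[14.9, -10.7, 0.5], 0.0191], [[14.7, -11.0, 0.5], 0.0191]]
```

>>> send_rows:
  motion:
    - [[12, -8, 1], 0.018]
    - [[18, -12, 1], 0.018]
    - [[18, -12, 1], 0.018]
    - [[16, -11, 1], 0.018]
    - [[8, -6, 0], 0.018]

```text
time_s: 8.33
position: [0.5929, 0.116, 0.1124]
tcp_rot: [[0.983, -0.185, 0.017], [-0.185, -0.983, 0.002], [0.016, -0.005, -1.0]]
force: [0.2, 0.6, -3.4]
opening: 0.51
```

>>> send_rows:
  motion:
    - [[0, 0, 0], 0]
    - [[0, 0, 0], 0]
    - [[0, 0, 0], 0]
    - [[0, 0, 0], 0]
    - [[0, 0, 0], 0]

```text
time_s: 8.75
position: [0.5898, 0.1157, 0.1085]
tcp_rot: [[0.983, -0.183, 0.008], [-0.183, -0.983, 0.001], [0.008, -0.003, -1.0]]
force: [-0.0, -0.3, -4.6]
opening: 0.507
```

```bash
python3 - <<'E'
from rig import *
from h import *
for n in ('top','scene'):
    c=capture(n); im=c['image']
    if n=='scene': im=cv2.resize(im[100:280,200:440],None,fx=3.3,fy=3.3,interpolation=cv2.INTER_CUBIC)
    cv2.imwrite(f'pics/{n}6.png',im)
E
python3 pl.py .603 .1175 .07 -10.8 5
```

```text
t 8.85 p [0.59   0.1157 0.1087] yaw -10.55 z [ 0.0087  0.0011 -1.    ] F [-0.6  0.2 -3.9] op 0.506
[[[2.5, -0.8, 7.7], 0.0009], [[2.5, -0.8, 7.7], 0.0009], [[2.5, -0.8, 7.7], 0.0009], [[2.5, -0.8, 7.7], 0.0009], [[2.5, -0.8, 7.7], 0.0009]]
```

View pics/top6.png

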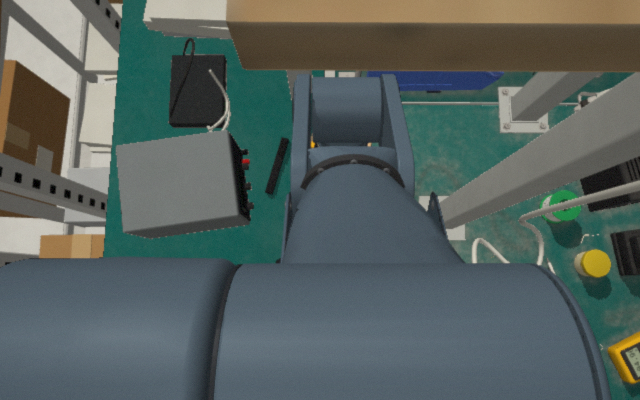

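View pics/scene6.png

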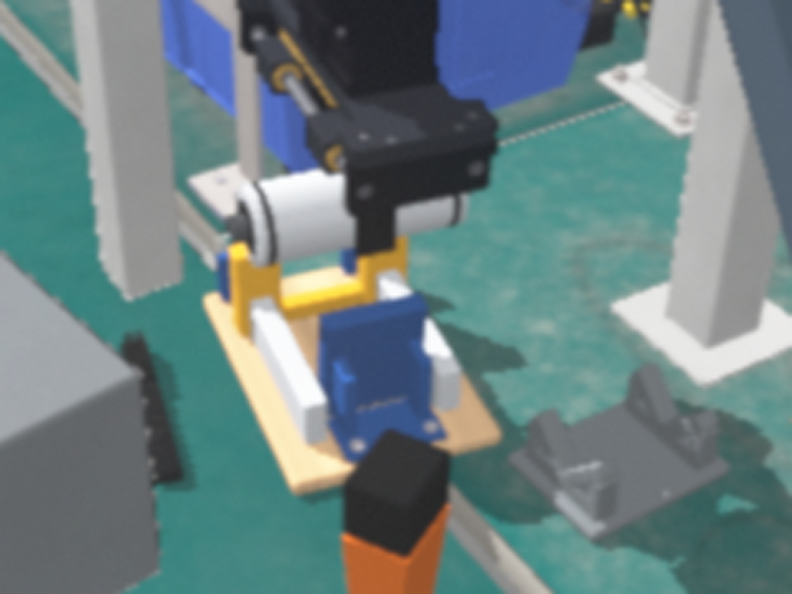

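Run:
```python
import io,contextlib
with contextlib.redirect_stdout(io.StringIO()):
    from fit import *
from rig import *
c=capture('scene'); s=bot.read_state(); p=np.array(s['position']); R=np.array(s['tcp_rot'])
x0,y0,k=200,100,3.3
im=cv2.resize(c['image'][100:280,200:440],None,fx=k,fy=k,interpolation=cv2.INTER_CUBIC)
ctr=p-0.0136*R[:,2]
t=np.linspace(0,2*np.pi,40)
for y in (-.06,.06,-.07,.07):
    r=.0225 if abs(y)<.065 else .008
    P=ctr+np.outer(np.ones(40),R[:,1]*y)+r*(np.outer(np.cos(t),R[:,0])+np.outer(np.sin(t),R[:,2]))
    q=((proj(c,P)-[x0,y0]+.5)*k).astype(int); cv2.polylines(im,[q.reshape(-1,1,2)],True,(0,0,255),1)
cv2.imwrite('pics/s7.png',im[100:350,150:550])
```

```text
(no output)
```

View pics/s7.png

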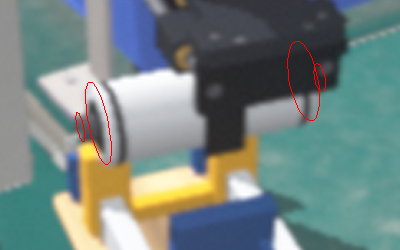

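>>> send_rows:
  motion:
    - [[3, -1, 0], 0.002]
    - [[4, -1, 2], 0.002]
    - [[4, -1, 4], 0]
    - [[2, -1, 5], 0]
    - [[0, 0, 6], 0]

```text
time_s: 9.32
position: [0.6072, 0.117, 0.093]
tcp_rot: [[0.982, -0.188, 0.015], [-0.188, -0.982, 0.001], [0.015, -0.004, -1.0]]
force: [-0.2, -0.1, -3.3]
opening: 0.507
```

```bash
python3 pl.py .603 .1175 .062 -10.8 5
```

```text
t 9.32 p [0.6072 0.117  0.093 ] yaw -10.84 z [ 0.015   0.0013 -0.9999] F [-0.2 -0.1 -3.3] op 0.507
[[[-0.8, 0.1, 6.2], -0.0001], [[-0.8, 0.1, 6.2], -0.0001], [[-0.8, 0.1, 6.2], -0.0001], [[-0.8, 0.1, 6.2], -0.0001], [[-0.8, 0.1, 6.2], -0.0001]]
```

>>> send_rows:
  motion:
    - [[-2, 0, 1], 0]
    - [[-2, 0, 2], 0]
    - [[-1, 0, 3], 0]
    - [[0, 0, 2], 0]
    - [[0, 0, 1], 0]

```text
time_s: 9.73
position: [0.6001, 0.1182, 0.0802]
tcp_rot: [[0.982, -0.188, 0.01], [-0.188, -0.982, 0.001], [0.009, -0.003, -1.0]]
force: [0.2, -0.0, -3.9]
opening: 0.509
```

```bash
python3 - <<'E'
from rig import *
from h import *
c=capture('scene'); im=cv2.resize(c['image'][130:250,240:380],None,fx=5,fy=5,interpolation=cv2.INTER_CUBIC)
cv2.imwrite('pics/s8.png',im)
E
python3 pl.py .603 .1175 .062 -10.8 5
```

```text
t 9.78 p [0.5999 0.1182 0.0801] yaw -10.82 z [ 0.0091  0.0012 -1.    ] F [-0.1 -0.1 -4. ] op 0.507
[[[0.6, 0.0, 3.6], -0.0001], [[0.6, 0.0, 3.6], -0.0001], [[0.6, 0.0, 3.6], -0.0001], [[0.6, 0.0, 3.6], -0.0001], [[0.6, 0.0, 3.6], -0.0001]]
```

View pics/s8.png

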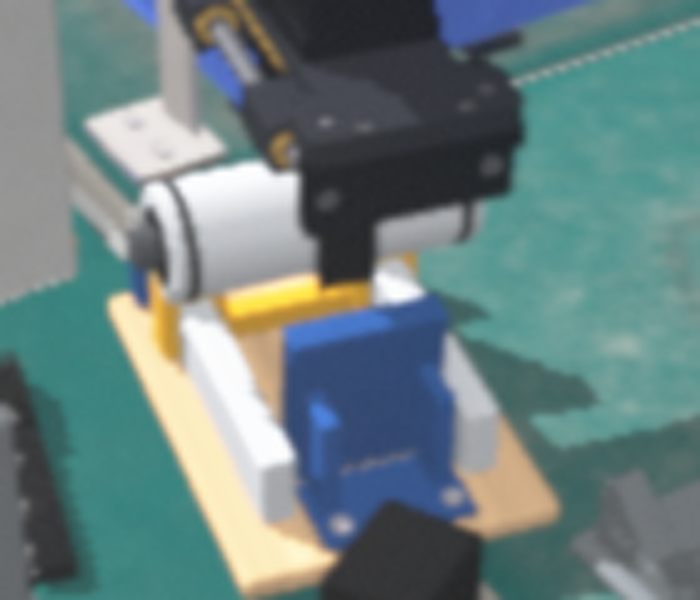

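>>> send_rows:
  motion:
    - [[0, 0, 6], 0]
    - [[0, 0, 7], 0]
    - [[0, 0, 6], 0]
    - [[0, 0, 4], 0]
    - [[0, 0, 1], 0]

```text
time_s: 10.2
position: [0.6008, 0.1182, 0.0542]
tcp_rot: [[0.982, -0.188, 0.011], [-0.188, -0.982, 0.001], [0.01, -0.003, -1.0]]
force: [-0.3, 0.0, -3.7]
opening: 0.509
```

>>> send_rows:
  motion:
    - [[0, 0, 0], 0]
    - [[0, 0, 0], 0]
    - [[0, 0, 0], 0]
    - [[0, 0, 0], 0]
    - [[0, 0, 0], 0]

```text
time_s: 10.62
position: [0.6008, 0.1182, 0.0536]
tcp_rot: [[0.982, -0.188, 0.01], [-0.188, -0.982, 0.001], [0.01, -0.003, -1.0]]
force: [0.3, -0.1, -4.1]
opening: 0.51
```

>>> send_rows:
  motion:
    - [[0.5, 0, 1], 0]
    - [[0.5, 0, 1], 0]
    - [[0, 0, 1], 0]
    - [[0, 0, 0.5], 0]
    - [[0, 0, 0], 0]

```text
time_s: 11.03
position: [0.6026, 0.118, 0.0506]
tcp_rot: [[0.982, -0.188, 0.012], [-0.188, -0.982, 0.001], [0.012, -0.003, -1.0]]
force: [0.4, -0.3, -3.4]
opening: 0.507
```

>>> send_rows:
  motion:
    - [[0.5, 0, 0.5], 0]
    - [[0.5, 0, 0.5], 0]
    - [[0, 0, 0.5], 0]
    - [[0, 0, 0], 0]
    - [[0, 0, 0], 0]

```text
time_s: 11.45
position: [0.6038, 0.1178, 0.0493]
tcp_rot: [[0.982, -0.188, 0.012], [-0.188, -0.982, 0.001], [0.012, -0.003, -1.0]]
force: [0.5, -0.5, -2.9]
opening: 0.509
```

>>> send_rows:
  motion:
    - [[0, 0, 0.5], 0]
    - [[0, 0, 0.5], 0]
    - [[0, 0, 0.5], 0]
    - [[0, 0, 0], 0]
    - [[0, 0, 0], 0]

```text
time_s: 11.87
position: [0.6039, 0.1178, 0.0492]
tcp_rot: [[0.982, -0.188, 0.013], [-0.188, -0.982, 0.001], [0.013, -0.003, -1.0]]
force: [-0.3, 0.2, -1.9]
opening: 0.509
```

>>> send_rows:
  motion:
    - [[0.5, 0, 1], 0]
    - [[0.5, 0, 1], 0]
    - [[0.5, 0, 0.5], 0]
    - [[0, 0, 0], 0]
    - [[0, 0, 0], 0]

```text
time_s: 12.28
position: [0.6042, 0.1178, 0.0492]
tcp_rot: [[0.982, -0.187, 0.011], [-0.188, -0.982, 0.001], [0.01, -0.003, -1.0]]
force: [-1.5, 0.1, -0.2]
opening: 0.508
```

```bash
python3 - <<'E'
from rig import *
from h import *
c=capture('scene'); im=cv2.resize(c['image'][130:250,240:380],None,fx=5,fy=5,interpolation=cv2.INTER_CUBIC)
cv2.imwrite('pics/s9.png',im)
E
python3 pl.py
```

```text
t 12.33 p [0.6043 0.1178 0.0492] yaw -10.81 z [ 0.0106  0.0012 -0.9999] F [-0.8  0.1  1. ] op 0.508
```

View pics/s9.png

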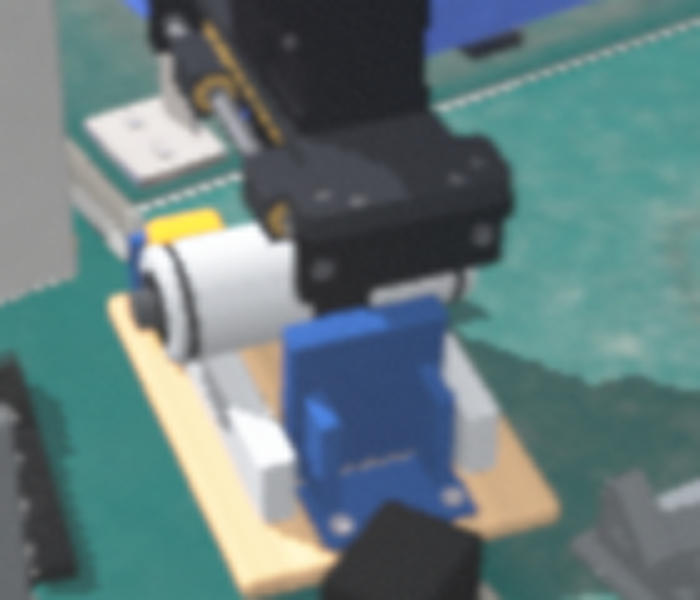

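The roller rests on both rails beside the stops. Release it a little.

>>> send_rows:
  motion:
    - [[0, 0, 0], 0]
    - [[0, 0, 0], 0]
    - [[0, 0, 0], 0]
    - [[0, 0, 0], 0]
    - [[0, 0, 0], 0]
  gripper: 0.35

```text
time_s: 12.75
position: [0.6071, 0.1178, 0.0495]
tcp_rot: [[0.982, -0.188, 0.016], [-0.188, -0.982, 0.001], [0.016, -0.004, -1.0]]
force: [-0.0, 0.2, -0.1]
opening: 0.645
```

```bash
python3 - <<'E'
from rig import *
from h import *
c=capture('scene'); im=cv2.resize(c['image'][130:250,240:380],None,fx=5,fy=5,interpolation=cv2.INTER_CUBIC)
cv2.imwrite('pics/s10.png',im)
E
python3 pl.py
```

```text
t 12.8 p [0.6071 0.1178 0.0496] yaw -10.82 z [ 0.0165  0.0014 -0.9999] F [ 0.8  0.3 -1.5] op 0.643
```

View pics/s10.png

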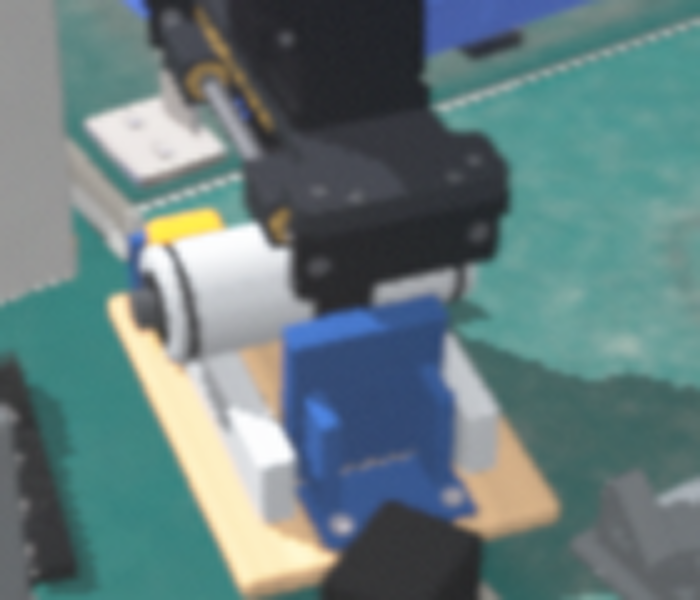

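>>> send_rows:
  motion:
    - [[-1.5, 0, -1], 0]
    - [[-1, 0, -3], 0]
    - [[0, 0, -7], 0]
    - [[0, 0, -10], 0]
    - [[0, 0, -12], 0]

```text
time_s: 13.22
position: [0.602, 0.1181, 0.0825]
tcp_rot: [[0.982, -0.188, 0.011], [-0.188, -0.982, 0.001], [0.011, -0.003, -1.0]]
force: [0.3, 0.9, 1.2]
opening: 0.651
```

>>> send_rows:
  motion:
    - [[0, 0, -15], 0]
    - [[0, 0, -20], 0]
    - [[0, 0, -20], 0]
    - [[0, 0, -15], 0]
    - [[0, 0, -8], 0]

```text
time_s: 13.63
position: [0.6018, 0.1181, 0.1706]
tcp_rot: [[0.982, -0.188, 0.017], [-0.188, -0.982, 0.001], [0.016, -0.005, -1.0]]
force: [0.5, -0.3, 0.0]
opening: 0.65
```

```bash
python3 - <<'E'
from rig import *
from h import *
c=capture('scene'); im=cv2.resize(c['image'][130:250,240:380],None,fx=5,fy=5,interpolation=cv2.INTER_CUBIC)
cv2.imwrite('pics/s11.png',im)
E
python3 pl.py
```

```text
t 13.68 p [0.6029 0.1182 0.1721] yaw -10.81 z [ 0.0198  0.0015 -0.9998] F [0.6 0.1 1.2] op 0.65
```

View pics/s11.png

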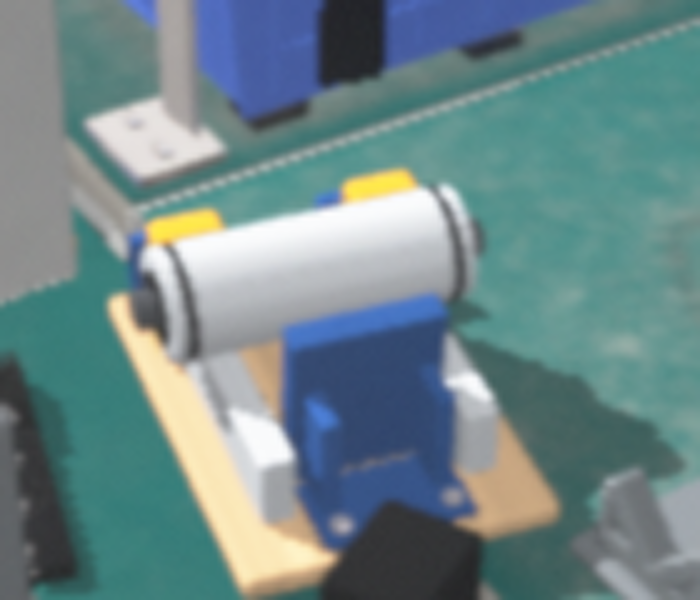

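```bash
cat > wf.py <<'E'
import io,contextlib
with contextlib.redirect_stdout(io.StringIO()):
    from fit import *
from scipy.optimize import minimize
def mask(c,roi):
    x0,y0,x1,y1=roi; k=4
    im=cv2.resize(c['image'][y0:y1,x0:x1],None,fx=k,fy=k,interpolation=cv2.INTER_CUBIC).astype(int)
    b,g,r=im[...,0],im[...,1],im[...,2]
    m=((np.maximum(np.maximum(b,g),r)<62)&(np.abs(g-r)<14))|((r>120)&(r>1.6*g))
    m=m.astype(np.uint8); m=cv2.morphologyEx(m,cv2.MORPH_CLOSE,np.ones((9,9)))
    n,l,st,_=cv2.connectedComponentsWithStats(m); i=1+np.argmax(st[1:,4]); return (l==i).astype(np.uint8),k,x0,y0
P=[(x,y,z) for x in(-18,18) for y in(-22,22) for z in(70,106)]+[(x,y,0) for x in(-11,11) for y in(-22,22)]
def rend(c,p,sh,k,x0,y0):
    q=(proj(c,pose(p,P))-[x0,y0]+.5)*k-.5
    m=np.zeros(sh,np.uint8); cv2.fillConvexPoly(m,cv2.convexHull(q.astype(np.float32)*16).astype(np.int32),1,shift=4); return m
def run(cams,p0):
    M=[(c,)+mask(c,r) for c,r in cams]
    def f(p):
        e=0
        for c,m,k,x0,y0 in M:
            a=rend(c,[p[0],p[1],p[2]],m.shape,k,x0,y0); e+=1-(a&m).sum()/(a|m).sum()
        return e
    best=min((minimize(f,[p0[0],p0[1],y],method='Nelder-Mead',options=dict(initial_simplex=[[p0[0],p0[1],y],[p0[0]+.004,p0[1],y],[p0[0],p0[1]+.004,y],[p0[0],p0[1],y+.15]])) for y in np.radians([20,30,40])),key=lambda s:s.fun)
    return best.x[:2].round(4),np.degrees(best.x[2]).round(1),round(best.fun,3),[int(m[1].sum()/m[2]**2) for m in M],M
if __name__=='__main__':
    a=(T,(265,235,330,295));b=(S,(295,225,345,305))
    for cc in ([a],[b],[a,b]):
        r=run(cc,[.418,.195]); print(r[:4])
    for i,m in enumerate(r[4]): cv2.imwrite(f'pics/m{i}.png',m[1]*255)
E
python3 wf.py
```

```text
(array([0.4173, 0.1964]), np.float64(31.6), np.float64(0.1), [501])
(array([0.4138, 0.1984]), np.float64(39.1), np.float64(0.085), [1543])
(array([0.4174, 0.1962]), np.float64(35.9), np.float64(0.216), [501, 1543])
```

Run:
```python
from wf import *
p=[.4174,.1962,np.radians(33)]
out=[]
for c,r in ((T,(265,235,330,295)),(S,(295,225,345,305))):
    m,k,x0,y0=mask(c,r); x0_,y0_,x1,y1=r
    im=cv2.resize(c['image'][y0:y1,x0:x1],None,fx=7,fy=7,interpolation=cv2.INTER_CUBIC)
    cs,_=cv2.findContours(cv2.resize(m,None,fx=7/4,fy=7/4,interpolation=cv2.INTER_NEAREST),0,2); cv2.drawContours(im,cs,-1,(0,255,0),1)
    q=((proj(c,pose(p,P))-[x0,y0]+.5)*7).astype(int)
    for i in range(8):
        for j in range(i):
            if bin(i^j).count('1')==1: cv2.line(im,tuple(map(int,q[i])),tuple(map(int,q[j])),(0,0,255),1)
    cv2.polylines(im,[q[[8,9,11,10]].reshape(-1,1,2)],True,(255,0,255),1)
    out.append(cv2.copyMakeBorder(im,0,560-im.shape[0],0,0,0))
cv2.imwrite('pics/wf.png',np.hstack(out))
```

```text
(no output)
```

View pics/wf.png

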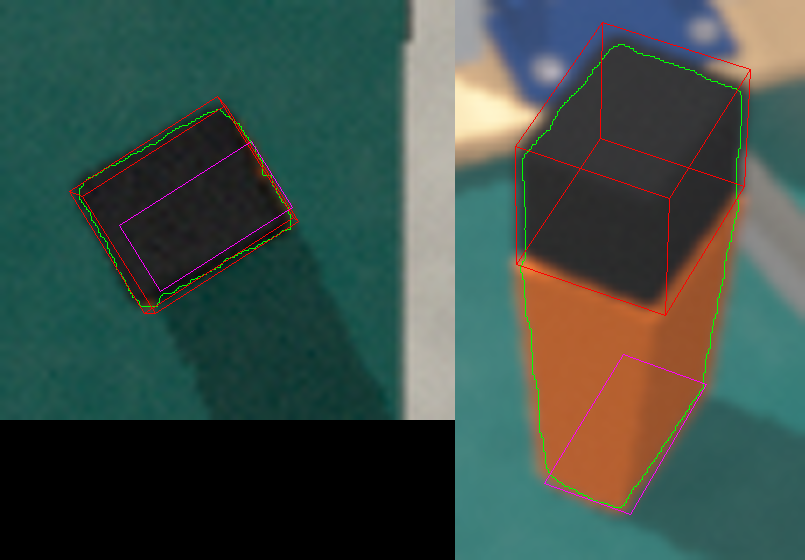

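```bash
python3 pl.py .4175 .196 .165 -58.5 10
```

```text
t 13.68 p [0.6029 0.1182 0.1721] yaw -10.81 z [ 0.0198  0.0015 -0.9998] F [0.6 0.1 1.2] op 0.65
[[[-19.7, -4.2, 0.7], 0.0832], [[-19.9, -2.5, 0.7], 0.0832], [[-20.1, -0.8, 0.7], 0.0832], [[-20.1, 0.8, 0.7], 0.0832], [[-19.9, 2.5, 0.7], 0.0832]]
[[[-19.7, 4.1, 0.7], 0.0832], [[-19.3, 5.8, 0.7], 0.0832], [[-18.7, 7.3, 0.7], 0.0832], [[-18.0, 8.9, 0.7], 0.0832], [[-17.2, 10.3, 0.7], 0.0832]]
```

>>> send_rows:
  motion:
    - [[-12, -3, 0], 0.083]
    - [[-20, -2, 0], 0.083]
    - [[-22, -1, 0], 0.083]
    - [[-22, 1, 0], 0.083]
    - [[-22, 2, 0], 0.083]
  gripper: 0

```text
time_s: 14.1
position: [0.5161, 0.1563, 0.1731]
tcp_rot: [[0.81, -0.586, 0.033], [-0.586, -0.81, 0.001], [0.026, -0.02, -0.999]]
force: [0.3, -0.2, 0.2]
opening: 0.941
```

>>> send_rows:
  motion:
    - [[-21, 4, 0], 0.083]
    - [[-20, 6, 0], 0.083]
    - [[-19, 7, 0], 0.083]
    - [[-17, 9, 0], 0.083]
    - [[-10, 6, 0], 0.06]

```text
time_s: 14.52
position: [0.4226, 0.1967, 0.1697]
tcp_rot: [[0.506, -0.862, 0.028], [-0.862, -0.506, 0.001], [0.014, -0.024, -1.0]]
force: [-0.3, -1.0, -0.5]
opening: 0.998
```

>>> send_rows:
  motion:
    - [[0, 0, 0], 0]
    - [[0, 0, 0], 0]
    - [[0, 0, 0], 0]
    - [[0, 0, 0], 0]
    - [[0, 0, 0], 0]

```text
time_s: 14.93
position: [0.4215, 0.1969, 0.1698]
tcp_rot: [[0.511, -0.859, 0.027], [-0.86, -0.511, 0.0], [0.014, -0.023, -1.0]]
force: [-1.0, 0.1, 0.1]
opening: 1.001
```

```bash
python3 pl.py .4175 .196 .12 -58.5 5
```

```text
t 14.93 p [0.4215 0.1969 0.1698] yaw -59.27 z [ 2.710e-02  3.000e-04 -9.996e-01] F [-1.   0.1  0.1] op 1.001
[[[-0.3, 0.8, 10.0], -0.0027], [[-0.3, 0.8, 10.0], -0.0027], [[-0.3, 0.8, 10.0], -0.0027], [[-0.3, 0.8, 10.0], -0.0027], [[-0.3, 0.8, 10.0], -0.0027]]
```

>>> send_rows:
  motion:
    - [[-0.5, 1, 8], 0]
    - [[-0.5, 1, 14], 0]
    - [[-0.5, 1, 16], 0]
    - [[-0.5, 1, 16], 0]
    - [[-0.5, 1, 10], 0]

```text
time_s: 15.35
position: [0.4248, 0.1959, 0.1043]
tcp_rot: [[0.509, -0.86, 0.039], [-0.86, -0.51, 0.002], [0.018, -0.035, -0.999]]
force: [-0.0, 0.2, -0.2]
opening: 1.0
```

```bash
python3 - <<'E'
from rig import *
from h import *
c=capture('scene'); im=cv2.resize(c['image'][150:310,250:420],None,fx=3.6,fy=3.6,interpolation=cv2.INTER_CUBIC)
cv2.imwrite('pics/s12.png',im)
c=capture('top'); cv2.imwrite('pics/t12.png',cv2.resize(c['image'][100:330,200:460],None,fx=2.5,fy=2.5))
E
python3 pl.py .4183 .196 .073 -58.5 5
```

```text
t 15.45 p [0.4237 0.1957 0.1039] yaw -59.37 z [ 0.0356  0.0017 -0.9994] F [-0.4 -0.1  0.4] op 1.003
[[[-0.6, 0.9, 6.2], -0.003], [[-0.6, 0.9, 6.2], -0.003], [[-0.6, 0.9, 6.2], -0.003], [[-0.6, 0.9, 6.2], -0.003], [[-0.6, 0.9, 6.2], -0.003]]
```

View pics/s12.png

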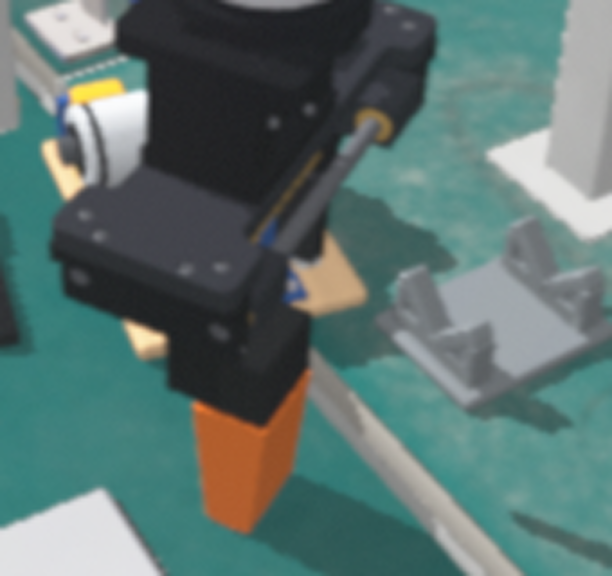

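View pics/t12.png

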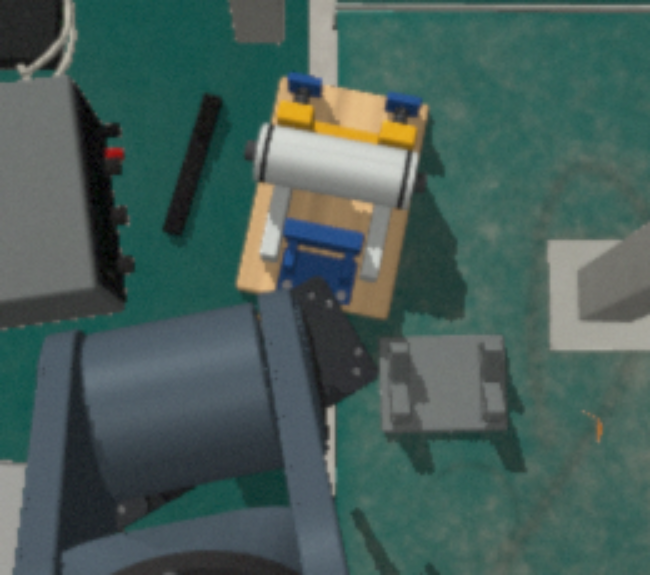

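>>> send_rows:
  motion:
    - [[-1.5, 2.5, 2], 0.0]
    - [[-1, 2, 8], 0]
    - [[-0.5, 1, 10], 0]
    - [[0, 0.5, 8], 0]
    - [[0, 0, 3], 0]

```text
time_s: 15.87
position: [0.4209, 0.1953, 0.0731]
tcp_rot: [[0.509, -0.86, 0.042], [-0.861, -0.509, 0.003], [0.019, -0.037, -0.999]]
force: [0.5, 0.9, 1.1]
opening: 1.004
```

>>> send_rows:
  motion:
    - [[0, 0, 0], 0]
    - [[0, 0, 0], 0]
    - [[0, 0, 0], 0]
    - [[0, 0, 0], 0]
    - [[0, 0, 0], 0]

```text
time_s: 16.28
position: [0.4221, 0.1954, 0.0739]
tcp_rot: [[0.509, -0.86, 0.044], [-0.861, -0.509, 0.003], [0.02, -0.04, -0.999]]
force: [-0.9, -0.3, 0.2]
opening: 1.002
```

```bash
python3 - <<'E'
from rig import *
from h import *
c=capture('scene'); im=cv2.resize(c['image'][180:310,270:370],None,fx=5,fy=5,interpolation=cv2.INTER_CUBIC)
cv2.imwrite('pics/s13.png',im)
E
python3 pl.py .4183 .196 .073 -58.5 5
```

```text
t 16.33 p [0.4222 0.1954 0.0739] yaw -59.41 z [ 0.0442  0.0033 -0.999 ] F [-0.1 -0.7 -0.5] op 0.998
[[[-0.5, 0.6, 0.2], -0.0032], [[-0.5, 0.6, 0.2], -0.0032], [[-0.5, 0.6, 0.2], -0.0032], [[-0.5, 0.6, 0.2], -0.0032], [[-0.5, 0.6, 0.2], -0.0032]]
```

View pics/s13.png

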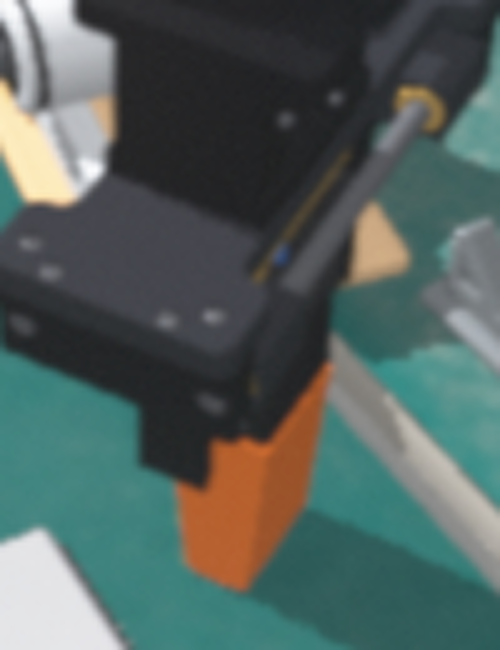

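>>> send_rows:
  motion:
    - [[-1.5, 2, 0], -0.008]
    - [[-1, 1.5, 0], -0.008]
    - [[0, 0, 0], 0]
    - [[0, 0, 0], 0]
    - [[0, 0, 0], 0]

```text
time_s: 16.75
position: [0.4175, 0.1959, 0.0744]
tcp_rot: [[0.524, -0.85, 0.045], [-0.851, -0.525, 0.004], [0.021, -0.04, -0.999]]
force: [-0.4, -0.1, -0.1]
opening: 1.002
```

>>> send_rows:
  motion:
    - [[0, 0, 0], 0]
    - [[0, 0, 0], 0]
    - [[0, 0, 0], 0]
    - [[0, 0, 0], 0]
    - [[0, 0, 0], 0]
  gripper: 1

```text
time_s: 17.17
position: [0.4177, 0.196, 0.0743]
tcp_rot: [[0.524, -0.85, 0.045], [-0.851, -0.525, 0.004], [0.021, -0.041, -0.999]]
force: [-0.1, -0.1, -0.4]
opening: 0.707
```

>>> send_rows:
  motion:
    - [[0, 0, 0], 0]
    - [[0, 0, 0], 0]
    - [[0, 0, 0], 0]
    - [[0, 0, 0], 0]
    - [[0, 0, 0], 0]

```text
time_s: 17.58
position: [0.4176, 0.1959, 0.0742]
tcp_rot: [[0.524, -0.85, 0.045], [-0.851, -0.525, 0.004], [0.021, -0.04, -0.999]]
force: [0.3, 0.0, 0.1]
opening: 0.509
```

>>> send_rows:
  motion:
    - [[0, 0, 0], 0]
    - [[0, 0, 0], 0]
    - [[0, 0, -2], 0]
    - [[0, 0, -5], 0]
    - [[0, 0, -8], 0]

```text
time_s: 18.0
position: [0.4156, 0.1955, 0.0887]
tcp_rot: [[0.524, -0.851, 0.041], [-0.851, -0.525, 0.003], [0.019, -0.036, -0.999]]
force: [-0.6, 0.1, -0.3]
opening: 0.51
```

>>> send_rows:
  motion:
    - [[0, 0, -14], 0]
    - [[0, 0, -22], 0]
    - [[0, 0, -24], 0]
    - [[0, 0, -22], 0]
    - [[0, 0, -12], 0]

```text
time_s: 18.42
position: [0.409, 0.1947, 0.1873]
tcp_rot: [[0.524, -0.851, 0.035], [-0.851, -0.524, 0.001], [0.017, -0.03, -0.999]]
force: [-0.4, -0.3, -0.6]
opening: 0.502
```

```bash
python3 - <<'E'
from rig import *
from h import *
c=capture('scene'); cv2.imwrite('pics/s14.png',cv2.resize(c['image'][80:310,220:440],None,fx=2.6,fy=2.6,interpolation=cv2.INTER_CUBIC))
E
python3 pl.py .565 .125 .19 -100.8 10
```

```text
t 18.47 p [0.4102 0.195  0.1889] yaw -58.38 z [ 0.0387  0.0023 -0.9992] F [-0.1  0.6 -0.1] op 0.507
[[[14.1, -9.5, -0.1], 0.074], [[13.3, -10.5, -0.1], 0.074], [[12.5, -11.5, -0.1], 0.074], [[11.6, -12.4, -0.1], 0.074], [[10.7, -13.2, -0.1], 0.074]]
[[[9.7, -14.0, -0.1], 0.074], [[8.6, -14.6, -0.1], 0.074], [[7.5, -15.2, -0.1], 0.074], [[6.4, -15.8, -0.1], 0.074], [[5.2, -16.2, -0.1], 0.074]]
```

View pics/s14.png

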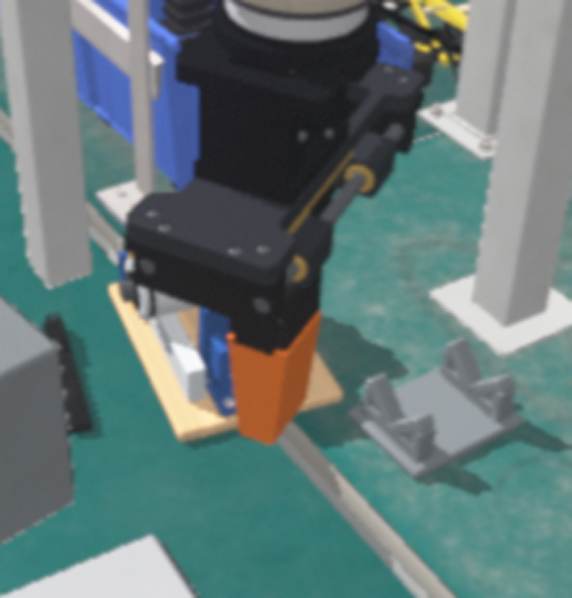

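>>> send_rows:
  motion:
    - [[8, -6, 0], 0.074]
    - [[14, -11, 0], 0.074]
    - [[14, -13, 0], 0.074]
    - [[13, -14, 0], 0.074]
    - [[12, -14, 0], 0.074]

```text
time_s: 18.88
position: [0.4829, 0.1604, 0.1944]
tcp_rot: [[0.17, -0.985, 0.037], [-0.985, -0.17, 0.003], [0.003, -0.037, -0.999]]
force: [0.7, -0.4, -1.2]
opening: 0.507
```

>>> send_rows:
  motion:
    - [[10, -15, 0], 0.074]
    - [[9, -15, 0], 0.074]
    - [[8, -15, 0], 0.074]
    - [[6, -14, 0], 0.074]
    - [[3, -8, 0], 0.05]

```text
time_s: 19.3
position: [0.5538, 0.1238, 0.1956]
tcp_rot: [[-0.194, -0.98, 0.035], [-0.981, 0.194, 0.003], [-0.009, -0.033, -0.999]]
force: [0.2, -0.8, -2.0]
opening: 0.508
```

>>> send_rows:
  motion:
    - [[0, 0, 0], 0]
    - [[0, 0, 0], 0]
    - [[0, 0, 0], 0]
    - [[0, 0, 0], 0]
    - [[0, 0, 0], 0]

```text
time_s: 19.72
position: [0.5518, 0.1233, 0.1939]
tcp_rot: [[-0.192, -0.981, 0.03], [-0.981, 0.192, 0.003], [-0.008, -0.029, -1.0]]
force: [-0.1, 0.6, -1.1]
opening: 0.506
```

```bash
python3 - <<'E'
from rig import *
from h import *
c=capture('scene'); cv2.imwrite('pics/s15.png',cv2.resize(c['image'][100:250,230:380],None,fx=4,fy=4,interpolation=cv2.INTER_CUBIC))
E
python3 pl.py .5691 .1243 .18 -100.8 5
```

```text
t 19.77 p [0.5517 0.1234 0.1939] yaw -101.07 z [ 0.03    0.0027 -0.9995] F [ 0.4  0.2 -0.5] op 0.507
[[[-0.9, -3.4, 2.8], -0.0009], [[-0.8, -3.4, 2.8], -0.0009], [[-0.8, -3.4, 2.8], -0.0009], [[-0.8, -3.4, 2.8], -0.0009], [[-0.8, -3.4, 2.8], -0.0009]]
```

View pics/s15.png

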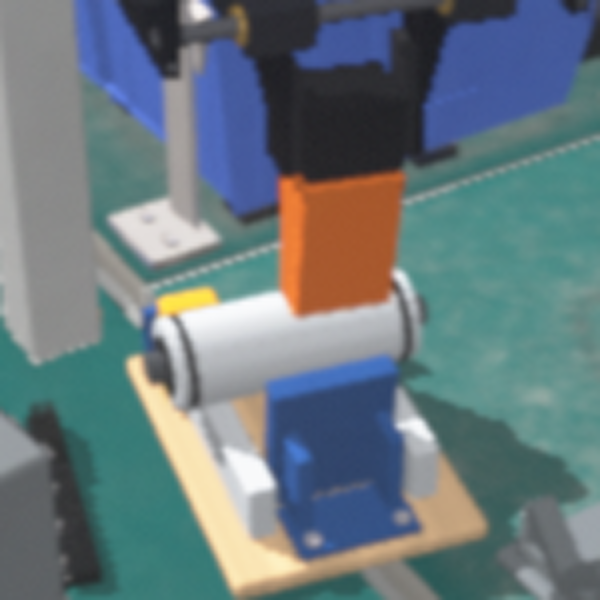

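>>> send_rows:
  motion:
    - [[0, -3, 1], 0]
    - [[-0.5, -5, 1], 0]
    - [[-0.5, -5, 1], 0]
    - [[-0.5, -3, 0], 0]
    - [[0, 0, 0], 0]

```text
time_s: 20.18
position: [0.5685, 0.1227, 0.1915]
tcp_rot: [[-0.19, -0.981, 0.03], [-0.982, 0.19, 0.003], [-0.009, -0.029, -1.0]]
force: [0.7, -0.2, -0.9]
opening: 0.505
```

>>> send_rows:
  motion:
    - [[0, 0, 0], 0]
    - [[0, 0, 0], 0]
    - [[0, 0, 0], 0]
    - [[0, 0, 0], 0]
    - [[0, 0, 0], 0]

```text
time_s: 20.6
position: [0.5687, 0.1226, 0.1912]
tcp_rot: [[-0.19, -0.981, 0.03], [-0.982, 0.19, 0.003], [-0.008, -0.029, -1.0]]
force: [0.6, 0.4, -1.1]
opening: 0.508
```

```bash
cat > wov.py <<'E'
import sys
from wf import *
from rig import *
import subprocess
def go(name,tz0=.0742,dx=0):
    c=capture('scene'); s=bot.read_state(); p=np.array(s['position']); R=np.array(s['tcp_rot'])
    yaw=np.arctan2(R[1,0],R[0,0])+np.pi/2
    x0,y0,x1,y1=240,100,360,235; k=4.4
    im=cv2.resize(c['image'][y0:y1,x0:x1],None,fx=k,fy=k,interpolation=cv2.INTER_CUBIC)
    raw=im.copy()
    g=p-.019*R[:,2]
    W=[g[0],g[1],yaw]
    Q=pose(W,P); Q[:,2]+=p[2]-tz0
    q=((proj(c,Q)-[x0,y0]+.5)*k).astype(int)
    for i in range(8):
        for j in range(i):
            if bin(i^j).count('1')==1: cv2.line(im,tuple(map(int,q[i])),tuple(map(int,q[j])),(0,0,255),1)
    cv2.polylines(im,[q[[8,9,11,10]].reshape(-1,1,2)],True,(255,0,255),1)
    cv2.imwrite(f'pics/{name}.png',im)
    C=[.5878,.1207,np.radians(-10.8)]; d=g-[C[0],C[1],0]; cc,ss=np.cos(C[2]),np.sin(C[2])
    print('head in cradle x,y',(cc*d[0]+ss*d[1]).round(4),(-ss*d[0]+cc*d[1]).round(4),'foot z',(p[2]-tz0).round(4))
go(sys.argv[1])
E
python3 wov.py w16; python3 pl.py
```

```text
head in cradle x,y -0.0197 -0.0019 foot z 0.117
t 20.65 p [0.5687 0.1226 0.1912] yaw -100.93 z [ 0.0296  0.0029 -0.9996] F [ 0.   0.1 -1.3] op 0.508
```

View pics/w16.png

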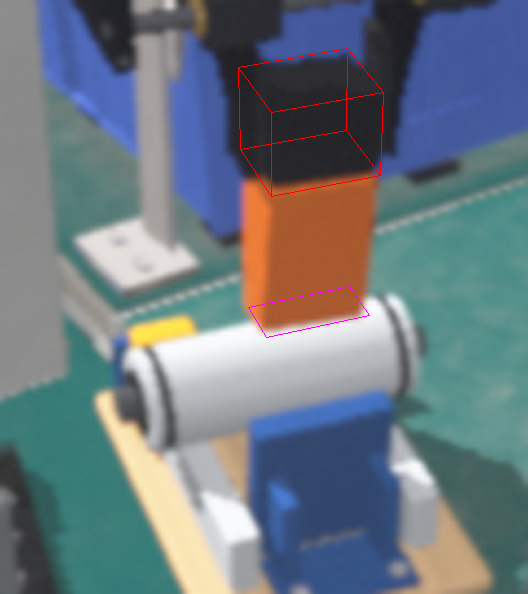

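Run:
```python
from rig import *
from h import *
c=capture('scene'); cv2.imwrite('pics/s17.png',cv2.resize(c['image'][105:205,270:345],None,fx=6,fy=6,interpolation=cv2.INTER_CUBIC))
```

```text
(no output)
```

View pics/s17.png

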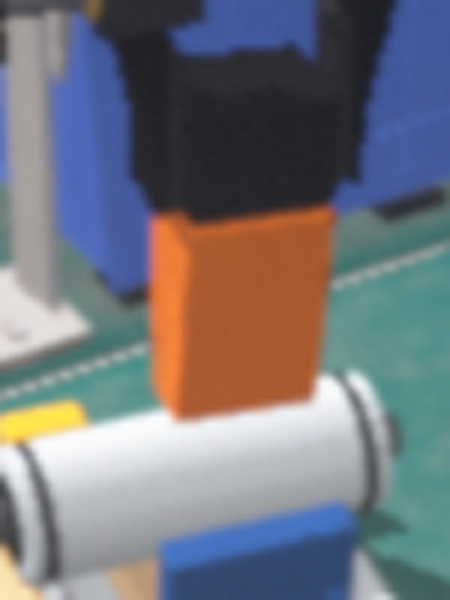

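Run:
```python
from rig import *
from h import *
from scipy.spatial.transform import Rotation as Ro
c=capture('scene'); s=bot.read_state(); p=np.array(s['position']);R=np.array(s['tcp_rot']); print(p.round(4))
pts={(-18,22,-18):(190,222),(-18,-22,-18):(335,207),(18,22,-18):(150,212),(-11,22,-88):(176,420),(-11,-22,-88):(316,400),(11,22,-88):(153,386)}
L=np.array(list(pts))/1000.; U=np.array([(270+a/6-.4,105+b/6-.4) for a,b in pts.values()])
g=p-.019*R[:,2]
for w in (0,300):
    def f(v):
        M=(Ro.from_euler('z',np.radians(-10.8))*Ro.from_rotvec(v[3:])).as_matrix()
        return np.r_[(proj(c,(g+v[:3])+L@M.T)-U).ravel(), w*v[:3]]
    r=least_squares(f,np.zeros(6)); print(w,'dpos',r.x[:3].round(4),'rot about cradle xyz',r.x[3:].round(3),'res',np.abs(r.fun[:12]).round(1))
```

```text
[0.5687 0.1226 0.1912]
0 dpos [ 0.0864 -0.0518 -0.0681] rot about cradle xyz [0.084 0.177 0.037] res [0.7 0.9 2.1 0.6 0.4 3.7 1.4 0.3 1.5 0.3 1.1 1.6]
300 dpos [ 0.0003  0.0006 -0.0048] rot about cradle xyz [0.018 0.014 0.046] res [0.2 2.4 0.3 0.1 1.3 6.2 0.8 2.1 0.4 0.1 0.1 1.1]
```

Run:
```python
from rig import *
from h import *
from scipy.spatial.transform import Rotation as Ro
c=capture('scene'); s=bot.read_state(); p=np.array(s['position']);R=np.array(s['tcp_rot'])
pts={(-18,22,-18):(190,222),(-18,-22,-18):(335,207),(-11,22,-88):(176,420),(-11,-22,-88):(316,400),(11,22,-88):(153,386)}
L=np.array(list(pts))/1000.; U=np.array([(270+a/6-.4,105+b/6-.4) for a,b in pts.values()])
g=p-.019*R[:,2]
for w in (100,300):
    def f(v):
        M=(Ro.from_euler('z',np.radians(-10.8))*Ro.from_rotvec(v[3:])).as_matrix()
        return np.r_[(proj(c,(g+v[:3])+L@M.T)-U).ravel(), w*v[:3]]
    r=least_squares(f,np.zeros(6)); print(w,'dpos',r.x[:3].round(4),'rot about cradle xyz',r.x[3:].round(3),'res',np.abs(r.fun[:10]).round(1))
```

```text
100 dpos [ 0.0013 -0.0018 -0.0034] rot about cradle xyz [ 0.043  0.03  -0.038] res [0.4 0.3 0.5 0.5 0.2 0.5 0.2 0.2 0.1 0.4]
300 dpos [-0.0008 -0.0003 -0.0016] rot about cradle xyz [ 0.041  0.029 -0.036] res [0.4 0.2 0.5 0.7 0.2 0.5 0.2 0.1 0.2 0.4]
```

>>> send_rows:
  motion:
    - [[0, -1, 4], -0.02]
    - [[0, -0.5, 8], -0.017]
    - [[0, -0.5, 8], 0]
    - [[0, 0, 6], 0]
    - [[0, 0, 3], 0]

```text
time_s: 21.22
position: [0.5723, 0.1223, 0.1602]
tcp_rot: [[-0.149, -0.988, 0.031], [-0.989, 0.149, 0.003], [-0.008, -0.031, -1.0]]
force: [0.1, -0.5, -1.3]
opening: 0.51
```

>>> send_rows:
  motion:
    - [[0, 0, 0], 0]
    - [[0, 0, 0], 0]
    - [[0, 0, 0], 0]
    - [[0, 0, 0], 0]
    - [[0, 0, 0], 0]

```text
time_s: 21.63
position: [0.5713, 0.1222, 0.158]
tcp_rot: [[-0.149, -0.988, 0.028], [-0.989, 0.149, 0.003], [-0.007, -0.027, -1.0]]
force: [0.2, 0.1, -0.2]
opening: 0.508
```

```bash
python3 wov.py w18; python3 pl.py;  python3 - <<'E'
from rig import *
from h import *
c=capture('scene'); cv2.imwrite('pics/s18.png',cv2.resize(c['image'][120:220,270:345],None,fx=6,fy=6,interpolation=cv2.INTER_CUBIC))
E
```

```text
head in cradle x,y -0.0169 -0.0017 foot z 0.0839
t 21.68 p [0.5714 0.1223 0.1581] yaw -98.58 z [ 0.0278  0.0029 -0.9996] F [-0.7 -0.9 -0.5] op 0.506
```

View pics/s18.png

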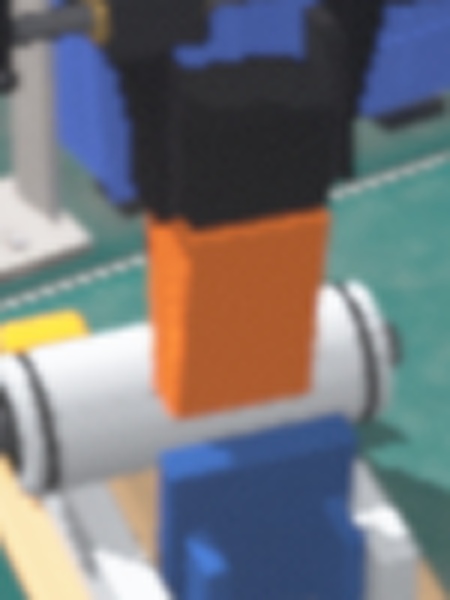

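```bash
cat > wp.py <<'E'
from rig import *
from h import *
from scipy.spatial.transform import Rotation as Ro
def wp(pts,x0,y0,k,w=300):
    c=capture('scene'); s=bot.read_state(); p=np.array(s['position']);R=np.array(s['tcp_rot'])
    L=np.array(list(pts))/1000.; U=np.array([(x0+a/k-.4,y0+b/k-.4) for a,b in pts.values()])
    g=p-.019*R[:,2]; C=Ro.from_euler('z',np.radians(-10.8))
    def f(v):
        M=(C*Ro.from_rotvec(v[3:])).as_matrix()
        return np.r_[(proj(c,(g+v[:3])+L@M.T)-U).ravel(), w*v[:3]]
    r=least_squares(f,np.zeros(6)); v=r.x; h=C.inv().apply(g+v[:3]-[.5878,.1207,0]); ft=h+Ro.from_rotvec(v[3:]).apply([0,0,-.088])
    print('dpos',v[:3].round(4),'rot',v[3:].round(3),'res',np.abs(r.fun[:2*len(U)]).max().round(1),'head',h.round(4),'foot',ft.round(4))
E
python3 - <<'E'
from wp import *
wp({(-18,22,-18):(190,228),(-18,-22,-18):(328,210),(-11,22,-88):(176,418),(-11,-22,-88):(311,390),(11,22,-88):(153,383)},270,120,6)
E
```

```text
dpos [-0.0006 -0.     -0.0015] rot [0.033 0.029 0.005] res 0.9 head [-0.0175 -0.0019  0.1756] foot [-0.02    0.0011  0.0877]
```

>>> send_rows:
  motion:
    - [[0, 0, 4], 0]
    - [[0, 0, 6], 0]
    - [[0, 0, 6], 0]
    - [[0, 0, 5], 0]
    - [[0, 0, 2], 0]

```text
time_s: 22.2
position: [0.5724, 0.1224, 0.1339]
tcp_rot: [[-0.149, -0.988, 0.029], [-0.989, 0.149, 0.003], [-0.007, -0.029, -1.0]]
force: [0.7, 0.1, -0.6]
opening: 0.509
```

>>> send_rows:
  motion:
    - [[0, 0, 0], 0]
    - [[0, 0, 0], 0]
    - [[0, 0, 0], 0]
    - [[0, 0, 0], 0]
    - [[0, 0, 0], 0]

```text
time_s: 22.62
position: [0.572, 0.1223, 0.1324]
tcp_rot: [[-0.149, -0.988, 0.027], [-0.989, 0.149, 0.003], [-0.007, -0.027, -1.0]]
force: [0.5, -0.5, -1.7]
opening: 0.508
```

```bash
python3 wov.py w19; python3 pl.py;  python3 - <<'E'
from rig import *
from h import *
c=capture('scene'); cv2.imwrite('pics/s19.png',cv2.resize(c['image'][135:245,265:345],None,fx=5.4,fy=5.4,interpolation=cv2.INTER_CUBIC))
E
```

```text
head in cradle x,y -0.0163 -0.0015 foot z 0.0582
t 22.67 p [0.572  0.1223 0.1324] yaw -98.58 z [ 0.0274  0.0029 -0.9996] F [-0.3  1.2 -1.5] op 0.507
```

View pics/s19.png

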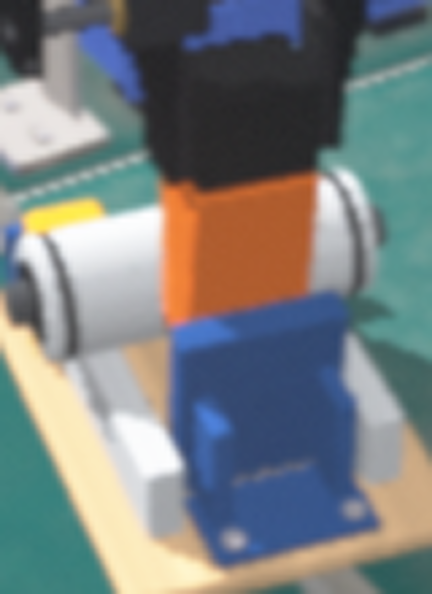

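>>> send_rows:
  motion:
    - [[0, 0.3, 4], 0]
    - [[0, 0.3, 5], 0]
    - [[0, 0, 5], 0]
    - [[0, 0, 4], 0]
    - [[0, 0, 3], 0]

```text
time_s: 23.13
position: [0.5709, 0.1228, 0.1104]
tcp_rot: [[-0.15, -0.988, 0.026], [-0.989, 0.15, 0.003], [-0.007, -0.025, -1.0]]
force: [-0.3, -0.2, 2.7]
opening: 0.511
```

>>> send_rows:
  motion:
    - [[0, 0, 2], 0]
    - [[0, 0, 2], 0]
    - [[0, 0, 2], 0]
    - [[0, 0, 1], 0]
    - [[0, 0, 0], 0]

```text
time_s: 23.55
position: [0.5715, 0.1229, 0.1032]
tcp_rot: [[-0.152, -0.988, 0.027], [-0.988, 0.152, 0.004], [-0.008, -0.026, -1.0]]
force: [-0.8, -0.4, 0.9]
opening: 0.512
```

>>> send_rows:
  motion:
    - [[0, 0, 3], 0]
    - [[0, 0, 3], 0]
    - [[0, 0, 4], 0]
    - [[0, 0, 4], 0]
    - [[0, 0, 4], 0]

```text
time_s: 23.97
position: [0.5718, 0.1234, 0.0882]
tcp_rot: [[-0.155, -0.988, 0.028], [-0.988, 0.155, 0.005], [-0.009, -0.027, -1.0]]
force: [-4.6, 0.0, 10.3]
opening: 0.508
```

```bash
python3 wov.py w20; python3 pl.py;  python3 - <<'E'
from rig import *
from h import *
c=capture('scene'); cv2.imwrite('pics/s20.png',cv2.resize(c['image'][135:245,265:345],None,fx=5.4,fy=5.4,interpolation=cv2.INTER_CUBIC))
E
```

```text
head in cradle x,y -0.0167 -0.0006 foot z 0.0135
t 24.02 p [0.5719 0.1234 0.0877] yaw -98.93 z [ 0.0285  0.0049 -0.9996] F [-2.4  0.4  6.2] op 0.509
```

View pics/s20.png

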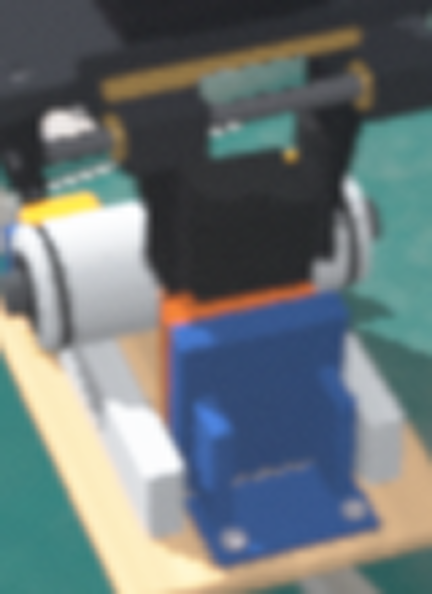

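>>> send_rows:
  motion:
    - [[0, 0, 4], 0]
    - [[0, 0, 5], 0]
    - [[0, 0, 5], 0]
    - [[0, 0, 5], 0]
    - [[0, 0, 5], 0]

```text
time_s: 24.48
position: [0.5751, 0.1263, 0.081]
tcp_rot: [[-0.159, -0.987, 0.039], [-0.987, 0.16, 0.009], [-0.015, -0.037, -0.999]]
force: [-11.3, -1.9, 34.9]
opening: 0.505
```

```bash
python3 wov.py w21; python3 pl.py;  python3 - <<'E'
from rig import *
from h import *
c=capture('scene'); cv2.imwrite('pics/s21.png',cv2.resize(c['image'][135:245,265:345],None,fx=5.4,fy=5.4,interpolation=cv2.INTER_CUBIC))
E
```

```text
head in cradle x,y -0.0142 0.0028 foot z 0.0067
t 24.53 p [0.5751 0.1262 0.0809] yaw -99.15 z [ 0.0392  0.0091 -0.9992] F [-9.9 -1.2 31.5] op 0.502
```

View pics/s21.png

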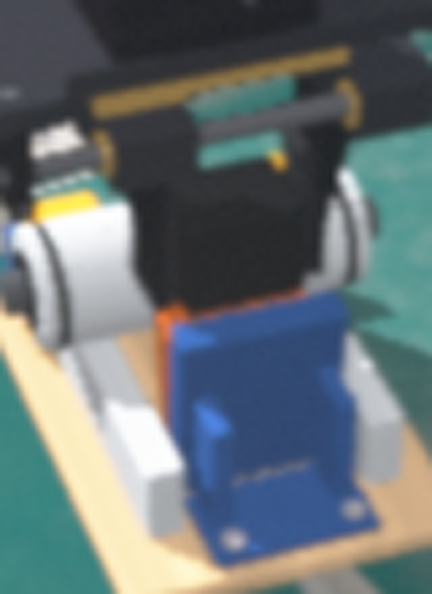

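>>> send_rows:
  motion:
    - [[0, 1, -0.5], 0]
    - [[0, 1, 0], 0]
    - [[0, 0.5, 0], 0]
    - [[0, 0, 0], 0]
    - [[0, 0, 0], 0]

```text
time_s: 25.0
position: [0.5745, 0.1262, 0.0827]
tcp_rot: [[-0.162, -0.986, 0.045], [-0.987, 0.163, 0.01], [-0.017, -0.043, -0.999]]
force: [-0.7, 0.1, 3.1]
opening: 0.502
```

>>> send_rows:
  motion:
    - [[0, 0, 0], 0]
    - [[0, 0, 0], 0]
    - [[0, 0, 0], 0]
    - [[0, 0, 0], 0]
    - [[0, 0, 0], 0]
  gripper: 0.35

```text
time_s: 25.42
position: [0.5747, 0.1262, 0.0805]
tcp_rot: [[-0.158, -0.987, 0.044], [-0.987, 0.158, 0.009], [-0.015, -0.042, -0.999]]
force: [-0.5, -0.2, 0.1]
opening: 0.646
```

>>> send_rows:
  motion:
    - [[0, 0, -3], 0]
    - [[0, 0, -8], 0]
    - [[0, 0, -14], 0]
    - [[0, 0, -16], 0]
    - [[0, 0, -10], 0]

```text
time_s: 25.83
position: [0.5704, 0.1257, 0.1317]
tcp_rot: [[-0.157, -0.987, 0.037], [-0.988, 0.157, 0.008], [-0.014, -0.035, -0.999]]
force: [0.6, 0.6, 0.1]
opening: 0.652
```

```bash
python3 pl.py;  python3 - <<'E'
from rig import *
from h import *
c=capture('scene'); cv2.imwrite('pics/s22.png',cv2.resize(c['image'][135:245,255:355],None,fx=5.4,fy=5.4,interpolation=cv2.INTER_CUBIC))
E
```

```text
t 25.83 p [0.5704 0.1257 0.1317] yaw -99.01 z [ 0.0371  0.0081 -0.9993] F [0.6 0.6 0.1] op 0.652
```

View pics/s22.png

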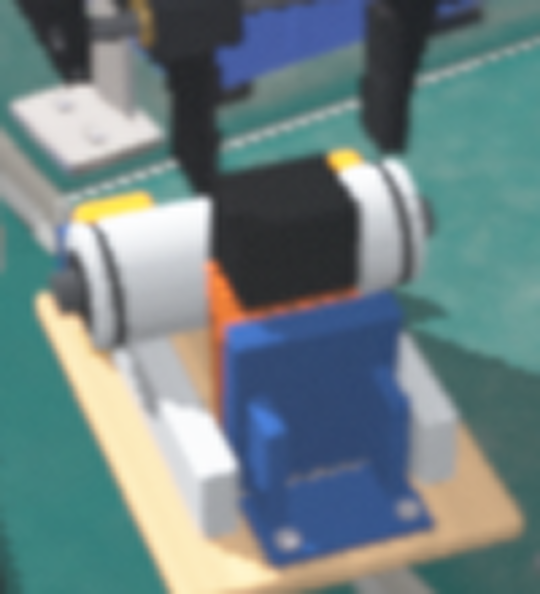

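>>> send_rows:
  motion:
    - [[0, 8, -12], 0]
    - [[0, 15, -15], 0]
    - [[0, 20, -15], 0]
    - [[0, 20, -10], 0]
    - [[0, 10, -5], 0]

```text
time_s: 26.3
position: [0.498, 0.1363, 0.1905]
tcp_rot: [[-0.158, -0.986, 0.047], [-0.987, 0.159, 0.008], [-0.015, -0.045, -0.999]]
force: [-0.5, 0.1, -0.3]
opening: 0.649
```

```bash
cat > fin.py <<'E'
from wf import *
from rig import *
import sys
from scipy.spatial.transform import Rotation as Ro
def go(name,cam,fz,hx=-17,r=22,y=0):
    c=capture(cam); cv2.imwrite(f'pics/{name}full.png',c['image'])
    x0,y0,x1,y1=(262,145,350,240) if cam=='scene' else (285,115,385,235); k=6
    im=cv2.resize(c['image'][y0:y1,x0:x1],None,fx=k,fy=k,interpolation=cv2.INTER_CUBIC); raw=im.copy()
    C=[.5878,.1207,np.radians(-10.8)]
    def ln(L,E,col):
        q=((proj(c,pose(C,L))-[x0,y0]+.5)*k).astype(int)
        for i,j in E: cv2.line(im,tuple(map(int,q[i])),tuple(map(int,q[j])),col,1)
    E=[(i,j) for i in range(8) for j in range(i) if bin(i^j).count('1')==1]
    ln([(hx+a,y+b,fz+z) for a in(-18,18) for b in(-22,22) for z in(70,106)],E,(0,0,255))
    ln([(-33-(z-62.5)/10,b,z) for b in(-30,30) for z in(40,82)],[(0,1),(1,3),(3,2),(2,0)],(0,255,0))
    t=np.linspace(0,2*np.pi,30)
    for b in(-60,60): ln(np.c_[r+22.5*np.cos(t),0*t+b,62.5+22.5*np.sin(t)],[(i,i-1) for i in range(30)],(255,0,255))
    ln([(-86,62,10),(94,62,10),(94,-62,10),(-86,-62,10)],[(0,1),(1,2),(2,3),(3,0)],(255,255,0))
    cv2.imwrite(f'pics/{name}.png',np.hstack([im,raw])[:, :] if raw.shape[1]*2<=1100 else im)
    cv2.imwrite(f'pics/{name}raw.png',raw); cv2.imwrite(f'pics/{name}.png',im)
go(sys.argv[1],sys.argv[2],10)
E
python3 fin.py f1s scene; python3 fin.py f1t top; python3 pl.py
```

```text
t 26.4 p [0.4988 0.1363 0.1904] yaw -99.07 z [ 0.0481  0.0081 -0.9988] F [ 0.1  0.4 -0.4] op 0.652
```

View pics/f1s.png

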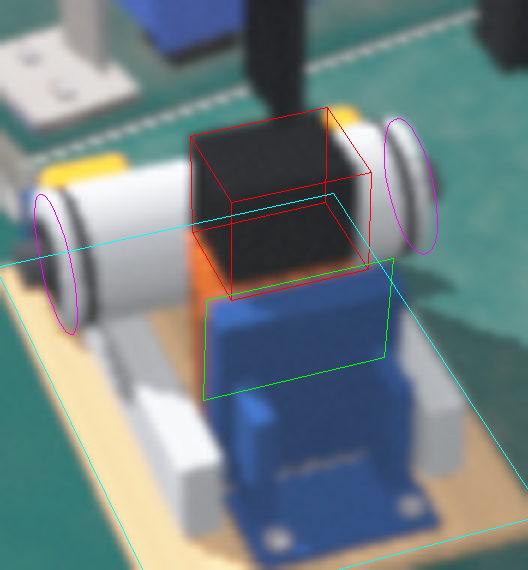

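View pics/f1sraw.png

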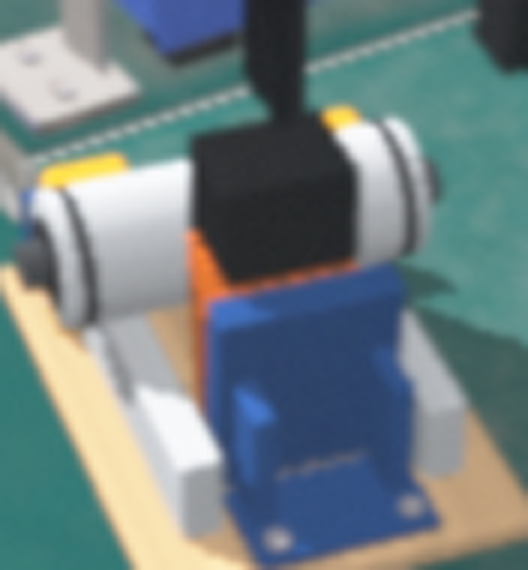

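View pics/f1tfull.png

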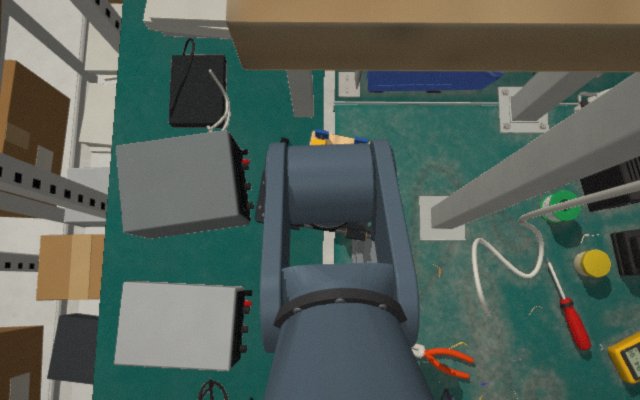

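>>> send_rows:
  motion:
    - [[1, -8, 4], 0]
    - [[2, -16, 8], 0]
    - [[1, -18, 8], 0]
    - [[1, -17, 6], 0]
    - [[1, -9, 3], 0]
  gripper: 1

```text
time_s: 26.82
position: [0.5741, 0.1186, 0.1616]
tcp_rot: [[-0.156, -0.986, 0.053], [-0.988, 0.157, 0.008], [-0.016, -0.051, -0.999]]
force: [0.7, -0.8, 0.1]
opening: 0.36
```

>>> send_rows:
  motion:
    - [[0, 0, 0], 0]
    - [[0, 0, 0], 0]
    - [[0, 0, 0], 0]
    - [[0, 0, 0], 0]
    - [[0, 0, 0], 0]

```text
time_s: 27.23
position: [0.5765, 0.117, 0.1577]
tcp_rot: [[-0.159, -0.986, 0.049], [-0.987, 0.159, 0.007], [-0.015, -0.048, -0.999]]
force: [0.1, -0.4, -0.9]
opening: 0.026
```

```bash
python3 pl.py .5711 .1239 .125 -100.8 5
```

```text
t 27.23 p [0.5765 0.117  0.1577] yaw -99.13 z [ 0.0493  0.0074 -0.9988] F [ 0.1 -0.4 -0.9] op 0.026
[[[-1.2, 1.3, 6.5], 0.0058], [[-1.2, 1.3, 6.5], 0.0058], [[-1.2, 1.3, 6.5], 0.0058], [[-1.2, 1.3, 6.5], 0.0058], [[-1.2, 1.3, 6.5], 0.0058]]
```

>>> send_rows:
  motion:
    - [[-1.5, 2, 5], 0.005]
    - [[-1.5, 2, 8], 0.005]
    - [[-1.5, 1.5, 8], 0]
    - [[-1, 1, 6], 0]
    - [[0, 0, 3], 0]

```text
time_s: 27.65
position: [0.5703, 0.1253, 0.1266]
tcp_rot: [[-0.168, -0.984, 0.051], [-0.986, 0.169, 0.008], [-0.016, -0.049, -0.999]]
force: [0.3, 0.0, -0.6]
opening: 0.005
```

>>> send_rows:
  motion:
    - [[0, 0, 1], 0]
    - [[0, 0, 1], 0]
    - [[0, 0, 1], 0]
    - [[0, 0, 1], 0]
    - [[0, 0, 1], 0]

```text
time_s: 28.07
position: [0.5699, 0.1257, 0.1196]
tcp_rot: [[-0.168, -0.985, 0.048], [-0.986, 0.168, 0.008], [-0.016, -0.046, -0.999]]
force: [0.4, 0.7, -0.2]
opening: 0.004
```

>>> send_rows:
  motion:
    - [[0, 0, 0.7], 0]
    - [[0, 0, 0.7], 0]
    - [[0, 0, 0.7], 0]
    - [[0, 0, 0.7], 0]
    - [[0, 0, 0.7], 0]

```text
time_s: 28.48
position: [0.5705, 0.1257, 0.1171]
tcp_rot: [[-0.168, -0.985, 0.05], [-0.986, 0.169, 0.008], [-0.016, -0.048, -0.999]]
force: [-1.9, -0.2, 2.6]
opening: 0.007
```

>>> send_rows:
  motion:
    - [[0, 0, 1], 0]
    - [[0, 0, 1.5], 0]
    - [[0, 0, 2], 0]
    - [[0, 0, 2], 0]
    - [[0, 0, 2], 0]

```text
time_s: 28.9
position: [0.5706, 0.1258, 0.1166]
tcp_rot: [[-0.167, -0.985, 0.051], [-0.986, 0.167, 0.007], [-0.016, -0.049, -0.999]]
force: [-5.3, -0.4, 13.4]
opening: 0.004
```

>>> send_rows:
  motion:
    - [[0, 0.3, 3], 0]
    - [[0, 0.3, 3.5], 0]
    - [[0, 0.3, 3.5], 0]
    - [[0, 0.3, 3.5], 0]
    - [[0, 0, 3], 0]

```text
time_s: 29.32
position: [0.5707, 0.1262, 0.1166]
tcp_rot: [[-0.164, -0.985, 0.059], [-0.986, 0.165, 0.006], [-0.016, -0.057, -0.998]]
force: [-5.2, -0.7, 17.2]
opening: 0.004
```

>>> send_rows:
  motion:
    - [[0, 0.5, -2], 0]
    - [[0, 0, -4], 0]
    - [[0, 0, -8], 0]
    - [[0, 0, -14], 0]
    - [[0, 0, -18], 0]

```text
time_s: 29.73
position: [0.5656, 0.1257, 0.1624]
tcp_rot: [[-0.165, -0.985, 0.054], [-0.986, 0.165, 0.006], [-0.014, -0.052, -0.999]]
force: [0.0, 0.3, -0.2]
opening: 0.007
```

>>> send_rows:
  motion:
    - [[0, 20, -15], 0]
    - [[0, 30, -10], 0]
    - [[0, 34, -5], 0]
    - [[0, 34, 0], 0]
    - [[0, 25, 0], 0]

```text
time_s: 30.15
position: [0.4303, 0.1485, 0.1892]
tcp_rot: [[-0.168, -0.983, 0.074], [-0.986, 0.169, 0.006], [-0.019, -0.072, -0.997]]
force: [0.0, -0.1, -0.5]
opening: 0.008
```

>>> send_rows:
  motion:
    - [[25, 0, 0], 0]
    - [[38, 0, 0], 0]
    - [[38, 0, 0], 0]
    - [[38, 0, 0], 0]
    - [[20, 0, 0], 0]

```text
time_s: 30.57
position: [0.3968, -0.007, 0.187]
tcp_rot: [[-0.151, -0.986, 0.073], [-0.988, 0.152, 0.008], [-0.019, -0.071, -0.997]]
force: [0.9, 0.4, -0.4]
opening: 0.004
```

```bash
python3 fin.py f2s scene; python3 fin.py f2t top; python3 pl.py
python3 - <<'E'
from rig import *
for n in('scene','top'):
  for t in('wedge_head','roller_center'): print(n,t,[(r['xy'],round(r['p'],2)) for r in place_of(n,t)[:2]])
E
```

```text
t 30.67 p [ 0.3975 -0.0073  0.187 ] yaw -98.92 z [ 0.0732  0.0076 -0.9973] F [ 1.  -0.3  0.6] op 0.007
scene wedge_head []
scene roller_center [([300.0, 181.2], 0.64)]
top wedge_head [([330.6, 179.7], 0.73)]
top roller_center [([336.3, 164.3], 0.6)]
```

View pics/f2sraw.png

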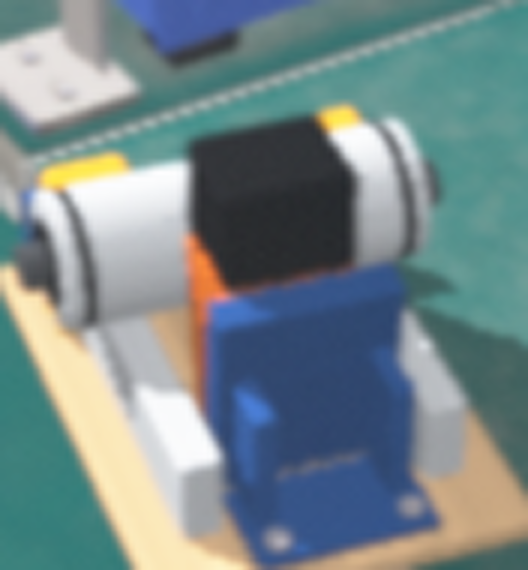

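View pics/f2t.png

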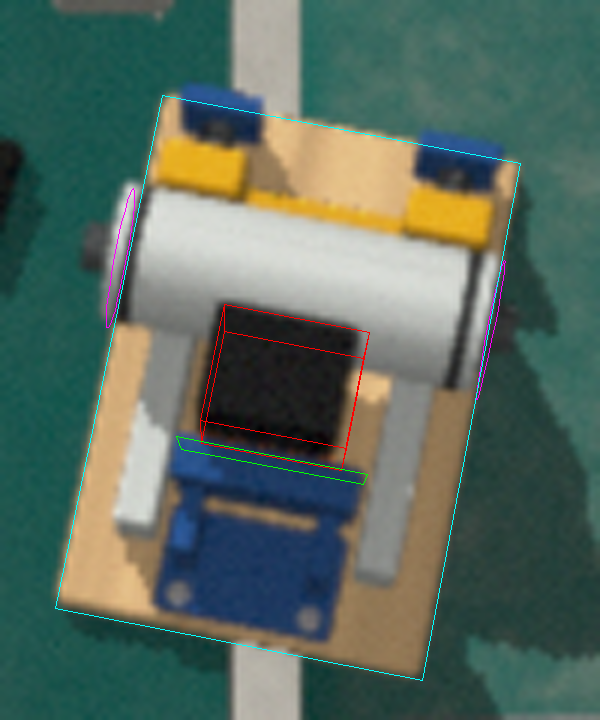

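Run:
```python
from rig import *
print(bot.hand_in()); print(bot.read_state()['time_s'])
```

```text
the job is handed in; nothing more can be done
None
the job is handed in; nothing more can be done
```

I set the roller on both rails against the stops, jammed the wedge home in the gap, and handed the job in about 31 s into the 46 s limit. No verdict was reported.

**Roller:** the arm lowered it until the rails took its weight. After release, both camera views showed it on both rails, parallel to the stops and within a few millimetres of centre.

**Wedge:** I pressed it in held by the head, and the force peaked at about 35 N, with roughly 3 mm of slip in the grip. I then pressed on top of the head with the fingers closed. It held still under 13 to 17 N, with the fingertips at 116.6 mm against an expected 116 mm, so the foot should be on the base.

**Last look, arm clear of everything:** the top view matches the expected home position of the wedge and of the roller pushed back against the stops.

**Less certain:**
- **Stop slide and wedge lean:** I did not measure either one directly.
- **Wedge height:** in the side view the wedge looked about 2 mm high. I judged that to be camera error and trusted the finger contact instead.
- **Recognition:** the network did not find the wedge head in the last side view.
- **Arm tilt:** the tool's lean crept up to about 0.07 rad during the job, and I had no way to correct it.

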